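# Make up two client kits in the salon's bay trays

### The job

Make up two client kits from the stock on the counter, one per tray. Blue tray: the purple wax cartridge in the narrow bay and the orange-lidded cream pot in the wide bay, with the stack of cotton pads set squarely on the pot's lid; dark grey tray: the orange wax cartridge in the narrow bay and the timer in the wide bay. Stand everything upright and flat, knock nothing over, and leave the grey-green cartridge and the red-banded pot where they are.

Things in the scene. Friction and masses are not known exactly. Their poses are not given: they have to be found in the camera images.
- tray_blue: Blue plastic kit tray, fixed; 98 (x) by 146 (y) by 14 mm high, floor, walls and divider 4 mm thick, a lip 6 mm out on each long side. Two open bays, both at x = 0: narrow (90 in x, 50 in y) centred at y = -44 mm, wide (90 in x, 84 in y) at y = +27 mm. Origin: centre of the underside, on the counter; z up, y from the narrow to the wide bay.
- tray_grey: Dark grey plastic kit tray, fixed; 98 (x) by 146 (y) by 14 mm high, floor, walls and divider 4 mm thick, a lip 6 mm out on each long side. Two open bays, both at x = 0: narrow (90 in x, 50 in y) centred at y = -44 mm, wide (90 in x, 84 in y) at y = +27 mm. Origin: centre of the underside, on the counter; z up, y from the narrow to the wide bay.
- cartridge_purple: Purple wax cartridge with a purple body and a white cap, standing upright; looks 30 (x) by 38 (y) by 98 mm high, its firm body is 24 (x) by 32 (y) mm and 72 mm high; about 0.13 kg. Origin: centre of the underside, z up. Take it round the body, across its x, about 50 mm above its foot.
- cartridge_orange: Orange wax cartridge with an amber-orange body and a white cap, standing upright; looks 30 (x) by 38 (y) by 98 mm high, its firm body is 24 (x) by 32 (y) mm and 72 mm high; about 0.13 kg. Origin: centre of the underside, z up. Take it round the body, across its x, about 50 mm above its foot.
- pot_orange: Closed round cream pot with an orange lid and a pale mint-green body, 60 mm across, 38 mm high, flat on top; about 75 g. Origin: centre of the underside, z up.
- pads: Round stack of white cotton pads, one solid piece, looks 59 mm across (54 mm firm), 41 mm high; about 20 g. Origin: centre of the underside, z up.
- timer: White round minute timer with a pale blue grip bar on top, in one piece (nothing turns): base 55 mm across and 15 mm high, above it the drum 52 mm across up to 30 mm, the bar up to 35 mm; about 55 g. Origin: centre of the underside, z up.
- cartridge_teal: Grey-green wax cartridge with a pale grey-green body and a white cap, standing upright; looks 30 (x) by 38 (y) by 98 mm high, its firm body is 24 (x) by 32 (y) mm and 72 mm high; about 0.13 kg. Origin: centre of the underside, z up. Take it round the body, across its x, about 50 mm above its foot. Stays in stock: leave alone.
- pot_red: Closed round cream pot with a white lid and a red band round its body, 68 mm across, 43 mm high. Origin: centre of the underside. Stays in stock: leave alone.
Mind the look-alikes: they are no part of the job. What is shaped like the cartridge_purple but pink or yellow is not meant.

How it is judged (in metres and radians):
At the end, for the whole second after the job is handed in: Purple cartridge and orange-lidded pot stand on the floor of the blue tray's narrow and wide bay, the pads flat on the pot's lid, centres within 15 mm; orange cartridge and timer on the floor of the grey tray's narrow and wide bay; all upright within 7 degrees, at rest (x of cartridge_purple in the frame of tray_blue between -0.034 and 0.034 m and y of cartridge_purple in the frame of tray_blue between -0.0585 and -0.0295 m and z of cartridge_purple in the frame of tray_blue between 0.001 and 0.008 m and x of pot_orange in the frame of tray_blue between -0.0175 and 0.0175 m and y of pot_orange in the frame of tray_blue between 0.0125 and 0.0415 m and z of pot_orange in the frame of tray_blue between 0.001 and 0.008 m and horizontal distance between pads and pot_orange below 0.015 m and z of pads in the frame of pot_orange between 0.034 and 0.043 m and x of cartridge_orange in the frame of tray_grey between -0.034 and 0.034 m and y of cartridge_orange in the frame of tray_grey between -0.0585 and -0.0295 m and z of cartridge_orange in the frame of tray_grey between 0.001 and 0.008 m and x of timer in the frame of tray_grey between -0.0195 and 0.0195 m and y of timer in the frame of tray_grey between 0.0105 and 0.0435 m and z of timer in the frame of tray_grey between 0.001 and 0.008 m and angle between each of cartridge_purple, pot_orange, pads, cartridge_orange, timer's own z axis and vertical below 0.12 rad and linear speed of each of cartridge_purple, pot_orange, pads, cartridge_orange, timer below 0.02 m/s); the robot touches nothing.
It fails at once if the grey-green cartridge that stays in stock is pushed about (more than 20 mm) or upset (distance of cartridge_teal from where it was at the start of the episode above 0.02 m or angle between cartridge_teal's own z axis and vertical above 0.3 rad).
It fails at once if the red-banded pot that stays in stock is pushed about (more than 20 mm) or upset (distance of pot_red from where it was at the start of the episode above 0.02 m or angle between pot_red's own z axis and vertical above 0.3 rad).
It fails at once if one of the kit things is knocked over (angle between any of cartridge_purple, pot_orange, pads, cartridge_orange, timer's own z axis and vertical above 0.7 rad).
It also fails if it takes over 144 s, if anything falls off the work surface, if the arm or the gripper's body presses on something with over 40 N, if the wrist force passes 120 N, or if a joint passes its speed limit or range.

### The arm

A 6-joint arm with a two-finger parallel gripper is mounted at the origin on a cart in front of the work surface, level with it; the furniture and walls round the work are solid. World frame = base frame: x ahead of the robot, y to its left, z up, the work surface at z = 0. Lengths are in mm, angles in rad, forces in N, time in s.
With the tool pointing down it reaches from about 325 to 925 mm from the base axis. Payload 3.1 kg.
Tool frame: the origin (TCP) lies midway between the tips of the shut fingers; the grasp point (between the pads) lies 19 mm behind it; z points along the fingers, x is the direction in which the jaws open and shut, and the axes are right-handed (so a half turn about z gives the same grasp; the last joint's range is limited). The gripper opens to 85 mm and grips with 20 to 120 N. Pads are 22 mm wide; open, the fingers measure 114 mm over their backs; the gripper's body (76 mm by 85 mm) begins 54 mm behind the grasp point. The pads swing forward as they close: fully open they stand 13 mm farther back than shut.
Start: joints at [1.03, 0.217, 1.613, -0, 1.311, -0.112], TCP at [259.846, 568.436, 231.3] pointing down, gripper open.
Joint ranges: [-2.75, 2.75], [-0.78, 2.1], [0.31, 2.55], [-1.13, 4.27], [0.13, 2.63], [-2.58, 2.58]. Speed limits (rad/s): [2.79, 2.79, 3.14, 3.14, 3.14, 3.14].

### API

Orientations are given as a rotation vector (axis times angle).
In Python, from station import bot gives the robot as it stands.
- The arm moves only by the tool jog_arm, never from a script. Its argument "increments" is a list of rows, each a list of 5 numbers: the opening in per cent of the stroke, from 0 (shut) to 100 (fully open), then the shift along the tool's x, y, z in cm, then the turn about the tool's z in degrees. A call has 1 to 10 rows; each row shifts and turns the pose as measured when the row begins, along the tool's axes as they then stand; what a row does not reach is not made up. A row lasts 1/12 s, in which the tool goes at most 41.7 mm and 7.16 degrees, less where a joint would pass 70% of its speed; a pose out of reach is approached as far as the arm can. A call with a gripper value outside its range is refused whole. The fingers move at their own pace and stop on an object; "squeeze" is the grip in N (left out, the last holds). Time passes only in rows, so rows that do not move let the fingers close. It gives the time, the measured TCP pose, the force and the opening at its end, in the units of the state.
- bot.state(): the state, without advancing time (a new reading comes with each control period).
- bot.capture(name): name is "scene" or "top" or "wrist"; returns (picture, depth): 384x512x3 uint8, red, green, blue; 384x512 float32, mm along the optical axis (not along the pixel's ray), 0 where there is no reading.
- bot.camera_model(name): a dict with "fx", "fy", "cx", "cy" (pixels), "R" (3x3) and "t" (3): a world point X has camera coordinates R X + t; the wrist camera has in their place "T_tool_cam" (4x4, takes a point from camera to tool coordinates, whose origin is the TCP and whose axes are the tool frame's). Camera axes: x right, y down, z forward; pixel columns grow to the right and rows downward; lengths in mm; the calibration is good to about 2 mm. A picture is of the moment at which its call begins: read the wrist's pose just before it. camera_model takes no time and is no camera call.
- bot.finish_job(): hands the job in, once; it reports no verdict.
The state is a dict: "time": time; "q": joint angles; "dq": joint speeds; "tau": joint torques, N m; "position": TCP position; "tcp_rot": TCP orientation; "ft_force": force on the tool from outside, world axes, zero at the start; "moment": the same for the moment, N m; "gripper_width": finger opening in mm.
Only numpy, scipy, OpenCV 4.12 (cv2) and the standard library are available. Lean on these libraries where they do the work, as an engineer would, in place of code of your own. Each camera call takes 0.05 s, during which the arm holds its last target. There are 200 camera calls.

## Working session

There is one attempt and no reset: what is moved stays moved. The work goes in short steps, Python scripts to look and compute and a tool call to move; the robot and the scene stay as the last step left them, time stands still between calls to the robot, and variables do not carry over. Pictures are saved under pics/ and viewed, about 12 in all and at most 16, crops included, and the job is handed in when it is done.

Besides the shell and the picture viewer there is one more tool, called after ">>>" in YAML: its name, and indented under it one key for each argument. jog_arm: Moves the arm, as the interface text tells. Its arguments: {"type":"object","properties":{"increments":{"type":"array"},"squeeze":{"type":"number"}},"required":["increments"]}

```bash
mkdir -p pics; ls; python3 - <<'E'
from station import bot
import cv2,numpy as np
print(bot.state())
for n in ("top","scene"):
    p,d=bot.capture(n); cv2.imwrite(f"pics/{n}0.png",cv2.resize(p[:,:,::-1],None,fx=1.5,fy=1.5)); np.savez(f"{n}0.npz",p=p,d=d)
    print(bot.camera_model(n))
print(bot.camera_model("wrist"))
E
```

```text
pics
{'time': 0.0, 'q': array([ 1.02981102e+00,  2.17788627e-01,  1.61492434e+00,  2.39296063e-05,
        1.31130521e+00, -1.12185515e-01]), 'dq': array([-1.16887352e-03, -8.32951565e-04,  5.08429636e-04,  7.44436007e-04,
        2.79909505e-03,  1.62295709e-05]), 'tau': array([-8.94382792e-04, -3.96831679e+01, -3.03857338e+01, -1.94515624e-04,
        9.46607965e-03,  6.80043499e-06]), 'position': array([259.40525983, 567.72920055, 229.95200942]), 'tcp_rot': array([ 2.64233352,  1.69736501, -0.0034309 ]), 'ft_force': array([-0.61269619,  0.48219747, -0.23681976]), 'moment': array([-0.04277935, -0.00653353, -0.01102954]), 'gripper_width': 85.52444391516192}
{'fx': 394.59270144308573, 'fy': 394.59270144308573, 'cx': 254.53158934310835, 'cy': 196.17599916734937, 'R': array([[-0.02217681, -0.99972956,  0.0069995 ],
       [-0.99390567,  0.02129036, -0.10815844],
       [ 0.10798017, -0.00935545, -0.99410903]]), 't': array([ -62.63865778,  531.86129228, 1153.00762865])}
{'fx': 369.18469522902757, 'fy': 369.18469522902757, 'cx': 252.36644356586802, 'cy': 191.34908326339578, 'R': array([[ 0.23969883, -0.97083281, -0.00530355],
       [-0.7967098 , -0.19358021, -0.57252091],
       [ 0.55479542,  0.14145798, -0.81987296]]), 't': array([-198.21162917,  412.75129773,  953.68153427])}
{'fx': 296.52643862084466, 'fy': 296.52643862084466, 'cx': 254.818334081466, 'cy': 195.93688335545338, 'T_tool_cam': array([[ 9.99999449e-01, -6.96617771e-04,  7.85117967e-04,
         5.70866502e-01],
       [ 4.61453940e-04,  9.63626180e-01,  2.67253387e-01,
        -6.66500381e+01],
       [-9.42733686e-04, -2.67252877e-01,  9.63625970e-01,
        -1.42635156e+02],
       [ 0.00000000e+00,  0.00000000e+00,  0.00000000e+00,
         1.00000000e+00]])}
```

View pics/top0.png

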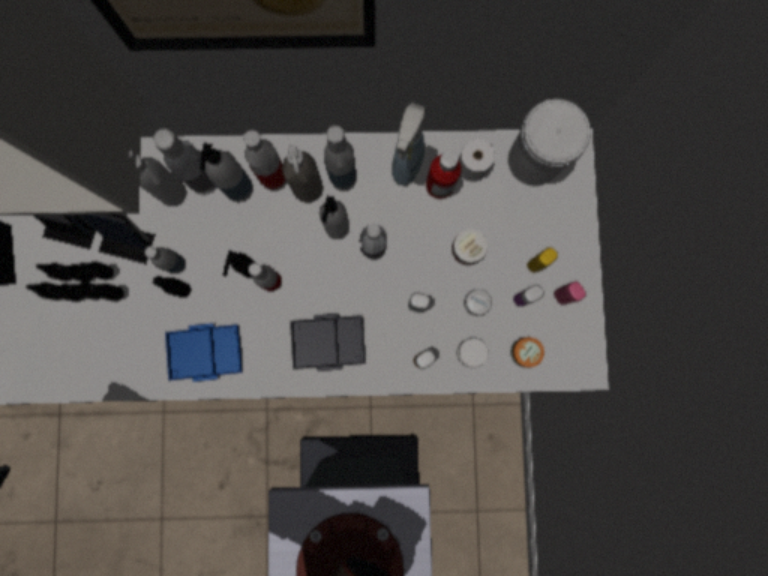

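View pics/scene0.png

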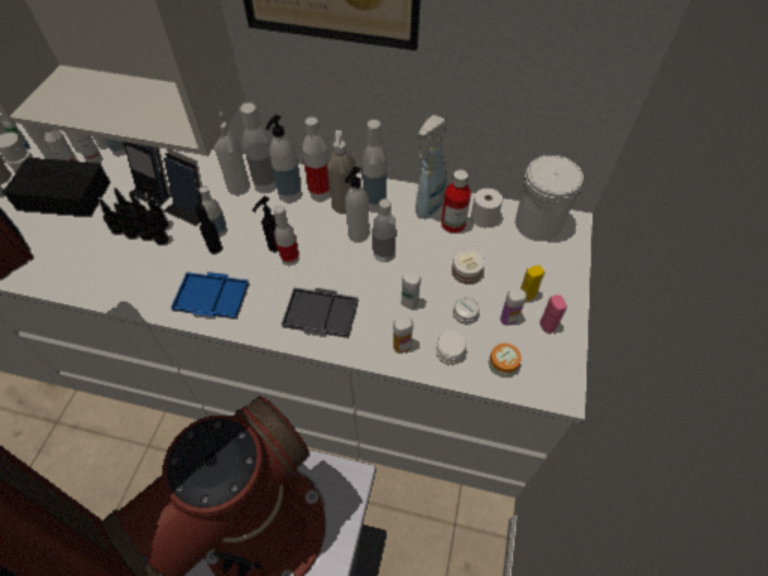

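The top view shows the stock at right: orange cartridge cap (427,357), teal (420,301), pads (473,352), timer (478,302), red pot (470,247), purple (530,295), orange pot (528,352). The trays are at (204,352) blue and (328,342) grey, with the wide bays on the left (+y).

```bash
cat > h.py <<'E'
from station import bot
import cv2,numpy as np
from scipy.spatial.transform import Rotation as Ro
def cam(n,s=None):
    c=bot.camera_model(n)
    if 'R' in c: return c,c['R'].T,-c['R'].T@c['t']
    s=s or bot.state(); R=Ro.from_rotvec(s['tcp_rot']).as_matrix(); T=c['T_tool_cam']
    return c,R@T[:3,:3],R@T[:3,3]+s['position']
def ray(c,u,v,z):   # pixel -> world at height z
    c,R,o=c; d=R@np.array([(u-c['cx'])/c['fx'],(v-c['cy'])/c['fy'],1]); return (o+d*(z-o[2])/d[2])[:2].round(1)
def cloud(c,d):
    c,R,o=c; v,u=np.indices(d.shape); P=np.stack([(u-c['cx'])/c['fx']*d,(v-c['cy'])/c['fy']*d,d],-1)
    return P@R.T+o
E
python3 - <<'E'
from h import *
c=cam("top")
Z=dict(blue=(204,352,10),grey=(328,342,10),orange=(427,357,98),teal=(420,301,98),pads=(473,352,41),timer=(478,302,32),potred=(470,247,43),purple=(535,293,98),yellow=(547,255,98),pink=(577,291,98),potor=(528,352,38))
for k,(u,v,z) in Z.items():
    p=ray(c,u/1.5,v/1.5,z); print(k,p,np.hypot(*p).round())
D=np.load("top0.npz"); P=cloud(c,D['d'])
for k,(u,v,z) in Z.items(): print(k,P[round(v/1.5),round(u/1.5)].round())
cv2.imwrite("pics/crop.png",cv2.resize(D['p'][150:260,260:410,::-1],None,fx=5,fy=5,interpolation=cv2.INTER_CUBIC))
E
```

```text
blue [423.7 284.4] 510.0
grey [438.2  35.9] 440.0
orange [ 403.8 -155. ] 433.0
teal [ 508.6 -145. ] 529.0
pads [ 411.6 -250.1] 482.0
timer [ 510.5 -265.4] 575.0
potred [ 619.8 -251.9] 669.0
purple [ 519.1 -362.2] 633.0
yellow [ 591.1 -388.6] 707.0
pink [ 521.2 -441.7] 683.0
potor [ 409.2 -358.8] 544.0
blue [423. 286.   5.]
grey [438.  35.   6.]
orange [ 404. -156.  100.]
teal [ 508. -145.   98.]
pads [ 411. -249.   42.]
timer [ 511. -266.   34.]
potred [ 619. -251.   41.]
purple [ 520. -363.   98.]
yellow [ 591. -390.   97.]
pink [ 521. -443.   97.]
potor [ 408. -360.   34.]
```

View pics/crop.png

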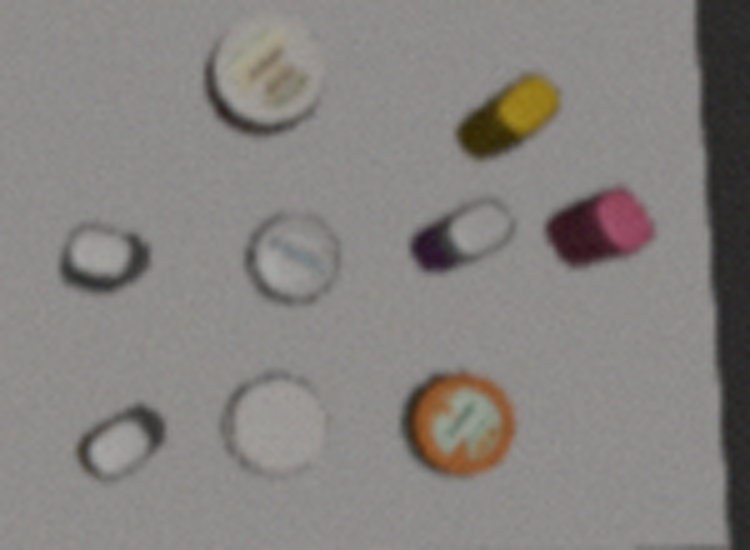

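>>> jog_arm:
  increments:
    - [100,0,0,0,7]
    - [100,0,0,0,7]
    - [100,0,0,0,7]
    - [100,0,0,0,7]
    - [100,0,0,0,7]
    - [100,0,0,0,7]
    - [100,0,0,0,7]
    - [100,0,0,0,7]
    - [100,0,0,0,7]
    - [100,0,0,0,0]
  squeeze: 40

```text
time: 0.93
position: [256.8, 563.3, 221.8]
tcp_rot: [3.127, 0.019, -0.014]
ft_force: [-0.0, -0.7, 0.6]
gripper_width: 84.9
```

```bash
cat >> h.py <<'E'
def go(x,y,z,yaw):   # increments to a target: cm in the present tool axes, then turn in degrees
    s=bot.state(); R=Ro.from_rotvec(s['tcp_rot']).as_matrix(); a=np.degrees(np.arctan2(R[1,0],R[0,0]))
    d=R.T@(np.array([x,y,z])-s['position'])/10
    print("t%.1f"%s['time'],"pos",s['position'].round(1),"yaw %.1f"%a,"w %.1f"%s['gripper_width'],"tilt",R[:2,2].round(3),"-> cm",d.round(2),"turn %.1f"%(a-yaw))
E
python3 - <<'E'
from h import *
go(500,-362,250,0)
# tray poses from the first top view
c=cam("top"); D=np.load("top0.npz"); P=cloud(c,D['d']); p=cv2.GaussianBlur(D['p'],(3,3),0).astype(int)
hsv=cv2.cvtColor(p.astype(np.uint8),cv2.COLOR_RGB2HSV)
blue=(hsv[...,0]>100)&(hsv[...,0]<125)&(hsv[...,1]>120)
grey=(p.max(-1)<95)
for n,m,b in(("blue",blue,(100,170,200,270)),("grey",grey,(185,250,200,260))):
    w=np.zeros_like(m);w[b[2]:b[3],b[0]:b[1]]=m[b[2]:b[3],b[0]:b[1]]
    k,l,st,_=cv2.connectedComponentsWithStats(w.astype(np.uint8)); i=1+st[1:,4].argmax(); q=P[l==i]
    q=np.array([ray(c,u,v,10) for v,u in zip(*np.where(l==i))],np.float32)
    print(n,len(q),cv2.minAreaRect(q))
E
```

```text
t0.9 pos [256.8 563.3 221.8] yaw 0.7 w 84.9 tilt [-0.009 -0.014] -> cm [23.16 92.86 -1.71] turn 0.7
blue 1540 ((424.5740051269531, 285.5983581542969), (107.45397186279297, 142.843505859375), 5.273859977722168)
grey 1681 ((439.907470703125, 37.416080474853516), (111.9140625, 148.84722900390625), 2.1055145263671875)
```

>>> jog_arm:
  increments:
    - [100,1.4,3.8,-0.2,0]
    - [100,1.4,3.8,-0.2,0]
    - [100,1.4,3.8,-0.2,0]
    - [100,1.4,3.8,-0.2,0]
    - [100,1.4,3.8,-0.2,0]
    - [100,1.4,3.8,-0.2,0]
    - [100,1.4,3.8,-0.2,0]
    - [100,1.4,3.8,-0.2,0]
    - [100,1.4,3.8,-0.2,0]
    - [100,1.4,3.8,-0.2,0]

```text
time: 1.77
position: [406.8, 181.3, 240.3]
tcp_rot: [3.124, 0.098, -0.022]
ft_force: [0.7, 0.3, 0.1]
gripper_width: 85.6
```

>>> jog_arm:
  increments:
    - [100,1.0,4.0,-0.3,0]
    - [100,1.0,4.0,-0.3,0]
    - [100,1.0,4.0,-0.3,0]
    - [100,1.0,4.0,-0.3,0]
    - [100,1.0,4.0,-0.3,0]
    - [100,1.0,4.0,-0.3,0]
    - [100,1.0,4.0,-0.3,0]
    - [100,1.0,4.0,-0.3,0]
    - [100,1.0,4.0,-0.3,0]
    - [100,0,0,0,0]

```text
time: 2.6
position: [521.8, -181.7, 271.0]
tcp_rot: [3.119, 0.141, -0.017]
ft_force: [-0.9, 0.3, 1.1]
gripper_width: 85.4
```

```bash
python3 -c "
from h import *
go(480,-362,250,0)"
```

```text
t2.6 pos [ 521.8 -181.7  271. ] yaw 5.2 w 85.4 tilt [-0.01  -0.019] -> cm [-5.76 17.54  2.49] turn 5.2
```

>>> jog_arm:
  increments:
    - [100,-2.0,2.5,0,5.2]
    - [100,-1.0,2.5,0,0]
    - [100,-1.0,2.0,0,0]
    - [100,0,0,0,0]
    - [100,0,0,0,0]

```text
time: 3.02
position: [482.2, -257.3, 270.2]
tcp_rot: [3.126, 0.009, -0.02]
ft_force: [0.8, 0.3, -0.9]
gripper_width: 85.3
```

```bash
python3 - <<'E'
from h import *
go(480,-250,250,0); s=bot.state(); p,d=bot.capture("wrist"); np.savez("w1.npz",p=p,d=d,pos=s['position'],rot=s['tcp_rot'])
cv2.imwrite("pics/w1.png",cv2.resize(p[:,:,::-1],None,fx=1.5,fy=1.5,interpolation=cv2.INTER_CUBIC))
E
```

```text
t3.0 pos [ 482.2 -257.3  270.2] yaw 0.3 w 85.3 tilt [-0.013 -0.016] -> cm [-0.19 -0.76  2.01] turn 0.3
```

View pics/w1.png

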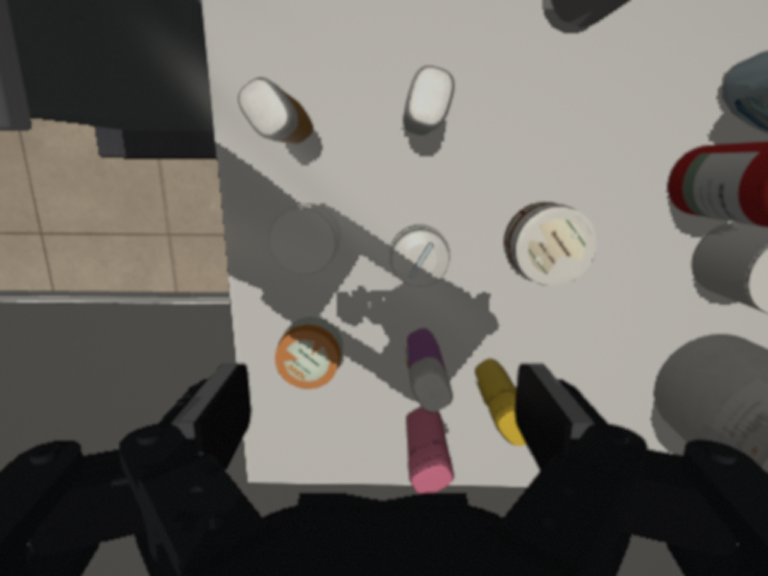

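The wrist view shows everything unobstructed. I'll fit the cap tops and the round tops from the depth image.

```bash
cat >> h.py <<'E'
def fit(P,x,y,zlo,zhi,r=40):
    m=(np.hypot(P[...,0]-x,P[...,1]-y)<r)&(P[...,2]>zlo)&(P[...,2]<zhi); q=P[m]
    if len(q)<20: print("few",len(q)); return
    (c,s,a)=cv2.minAreaRect(q[:,:2].astype(np.float32))
    if s[0]>s[1]: s=s[::-1]; a+=90     # a: direction of the short side
    a=(a+90)%180-90
    (cc,rr)=cv2.minEnclosingCircle(q[:,:2].astype(np.float32))
    print("rect",np.round(c,1),np.round(s,1),"short-axis yaw %.0f"%a,"circ",np.round(cc,1),round(rr,1),"med",np.median(q[:,:2],0).round(1),"ztop %.1f"%np.median(q[:,2]),len(q))
E
python3 - <<'E'
from h import *
D=np.load("w1.npz"); P=cloud(cam("wrist",dict(position=D['pos'],tcp_rot=D['rot'])),D['d'])
for n,x,y,a,b in(("orange",404,-155,90,110),("purple",519,-362,90,110),("teal",508,-145,90,110),("pads",411,-250,34,50),("timer",510,-265,24,45),("pot",409,-359,32,50)):
    print(n,end=" "); fit(P,x,y,a,b)
E
```

```text
orange rect [ 402.  -151.7] [29.1 37.7] short-axis yaw 32 circ [ 401.3 -151.6] 19.5 med [ 402.8 -151.8] ztop 96.6 1039
purple rect [ 519.7 -358.2] [28.8 35.5] short-axis yaw 27 circ [ 520.5 -358.2] 18.8 med [ 519.8 -356.4] ztop 96.5 625
teal rect [ 511.5 -144.4] [29.  37.5] short-axis yaw -14 circ [ 511.3 -144.1] 19.4 med [ 511.1 -144.7] ztop 96.8 1072
pads rect [ 412.  -249.6] [55.8 57.6] short-axis yaw 26 circ [ 411.8 -249.7] 29.0 med [ 412.5 -248.4] ztop 41.0 1605
timer rect [ 513.2 -267. ] [49.3 50.4] short-axis yaw 1 circ [ 512.9 -266.5] 26.6 med [ 512.9 -265.3] ztop 28.7 1155
pot rect [ 410.8 -359.7] [58.  58.8] short-axis yaw -2 circ [ 410.3 -359.7] 29.9 med [ 411.  -358.1] ztop 37.7 1379
```

>>> jog_arm:
  increments:
    - [60,1.3,3.4,0,0]
    - [60,1.3,3.4,0,0]
    - [60,1.3,3.4,0,0]
    - [60,0,0,0,-6.8]
    - [60,0,0,0,-6.8]
    - [60,0,0,0,-6.8]
    - [60,0,0,0,-6.8]
    - [60,0,0,0,0]
    - [60,0,0,0,0]

```text
time: 3.82
position: [527.9, -348.7, 264.3]
tcp_rot: [-3.034, -0.812, 0.031]
ft_force: [-0.0, -0.3, -0.0]
gripper_width: 51.1
```

```bash
python3 -c "
from h import *
go(519,-359,120,27)"
```

```text
t3.8 pos [ 527.9 -348.7  264.3] yaw 30.0 w 51.1 tilt [-0.019 -0.005] -> cm [-1.02  0.53 14.45] turn 3.0
```

>>> jog_arm:
  increments:
    - [60,-1.0,0.5,2,3]
    - [60,0,0,3.5,0]
    - [60,0,0,3.5,0]
    - [60,0,0,3.5,0]
    - [60,0,0,0,0]
    - [60,0,0,0,0]

```text
time: 4.32
position: [525.3, -355.6, 141.3]
tcp_rot: [3.05, 0.717, -0.019]
ft_force: [0.3, -0.8, 1.3]
gripper_width: 51.2
```

```bash
python3 - <<'E'
from h import *
go(519,-359,31,27)
s=bot.state(); p,d=bot.capture("wrist"); P=cloud(cam("wrist",s),d)
fit(P,519,-359,90,105); fit(P,519,-359,75,89,25)
cv2.imwrite("pics/w2.png",p[:,:,::-1])
E
```

```text
t4.3 pos [ 525.3 -355.6  141.3] yaw 26.5 w 51.2 tilt [-0.01  -0.011] -> cm [-0.57 -0.04 11.04] turn -0.5
rect [ 520.5 -359.9] [29.  37.8] short-axis yaw 27 circ [ 520.7 -359.9] 19.4 med [ 519.6 -357.7] ztop 96.8 1954
rect [ 514.8 -345.8] [ 8.6 27.2] short-axis yaw -73 circ [ 516.  -349.7] 13.6 med [ 513.6 -343.1] ztop 82.4 191
```

View pics/w2.png

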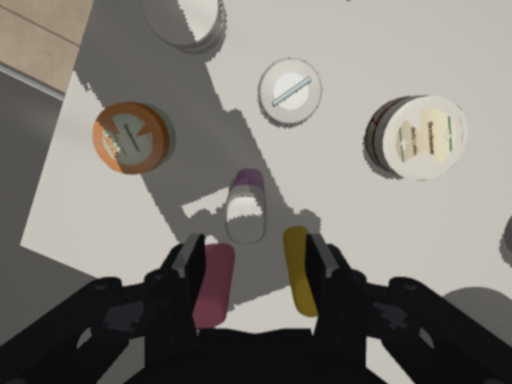

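>>> jog_arm:
  increments:
    - [60,-0.4,0.1,2,0]
    - [60,0,0,3,0]
    - [60,0,0,3,0]
    - [60,0,0,2.6,0]
    - [60,0,0,0,0]
    - [60,0,0,0,0]

```text
time: 4.87
position: [533.3, -366.6, 51.8]
tcp_rot: [3.029, 0.71, 0.008]
ft_force: [0.1, 0.3, -0.1]
gripper_width: 51.5
```

```bash
python3 -c "
from h import *
go(520.5,-360,31,27);print(bot.state()['ft_force'])"
```

```text
t4.9 pos [ 533.3 -366.6   51.8] yaw 26.4 w 51.5 tilt [ 0.012 -0.029] -> cm [-0.85 -1.23  2.04] turn -0.6
[ 0.05639136  0.27887626 -0.05758096]
```

>>> jog_arm:
  increments:
    - [60,-0.8,-1.2,0,0]
    - [60,0,0,0,0]
    - [60,0,0,1.0,0]
    - [60,0,0,0.8,0]
    - [60,0,0,0,0]
    - [60,0,0,0,0]

```text
time: 5.37
position: [530.7, -366.8, 47.1]
tcp_rot: [3.01, 0.705, 0.031]
ft_force: [0.1, -1.7, -0.4]
gripper_width: 51.2
```

```bash
python3 -c "
from h import *
go(520.5,-360,31,27);print(bot.state()['ft_force'])
s=bot.state(); p,d=bot.capture('wrist'); P=cloud(cam('wrist',s),d)
fit(P,519,-359,90,105)"
```

```text
t5.4 pos [ 530.7 -366.8   47.1] yaw 26.4 w 51.2 tilt [ 0.031 -0.044] -> cm [-0.62 -1.14  1.55] turn -0.6
[ 0.05273052 -1.65639685 -0.37917705]
rect [ 519.2 -359.4] [36.3 79.8] short-axis yaw -63 circ [ 519.  -359.1] 40.0 med [ 515.7 -360.3] ztop 97.0 9159
```

```bash
python3 -c "
from h import *
s=bot.state(); print(s['q'].round(3),s['dq'].round(3),s['tau'].round(1),s['moment'].round(2))
p,d=bot.capture('scene'); cv2.imwrite('pics/s2.png',cv2.resize(p[130:290,230:430,::-1],None,fx=3.5,fy=3.5))"
```

```text
[-0.707  0.436  1.711 -0.017  0.943 -1.158] [ 0.001  0.001  0.005  0.     0.007 -0.002] [  0.  -43.5 -25.2  -0.   -0.2   0. ] [ 0.05  0.03 -0.03]
```

View pics/s2.png

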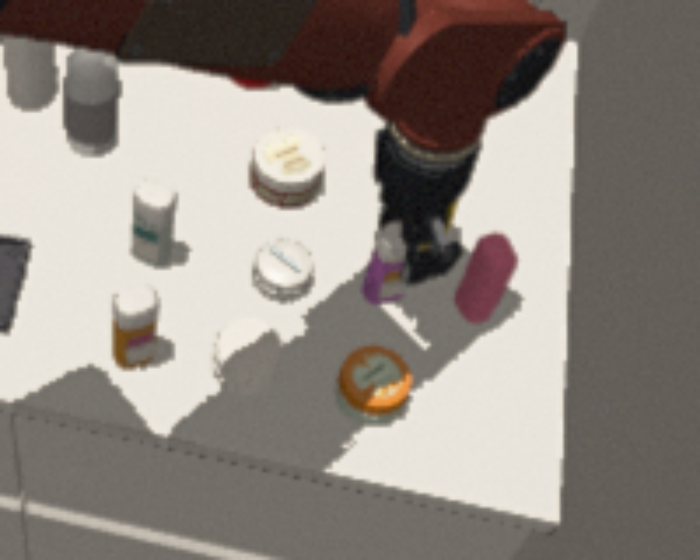

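>>> jog_arm:
  increments:
    - [60,0,0,0,0]
    - [60,0,0,0,0]
    - [60,0,0,0,0]
    - [60,0,0,0,0]

```text
time: 5.8
position: [530.6, -366.8, 46.8]
tcp_rot: [3.011, 0.705, 0.03]
ft_force: [-0.3, -0.6, -0.2]
gripper_width: 51.3
```

```bash
python3 -c "
from h import *
go(520.5,-360,31,27); print(bot.state()['q'].round(4))"
```

```text
t5.8 pos [ 530.6 -366.8   46.8] yaw 26.4 w 51.3 tilt [ 0.03  -0.043] -> cm [-0.62 -1.14  1.52] turn -0.6
[-0.7071  0.4362  1.7109 -0.0166  0.9436 -1.1575]
```

>>> jog_arm:
  increments:
    - [60,-0.6,-1.1,0,0]

```text
time: 5.88
position: [522.2, -361.2, 47.1]
tcp_rot: [3.008, 0.704, 0.034]
ft_force: [-0.4, -0.1, -0.2]
gripper_width: 51.4
```

```bash
python3 -c "
from h import *
go(520.5,-360,31,27); s=bot.state();print(s['q'].round(4),s['dq'].round(3))"
```

```text
t5.9 pos [ 522.2 -361.2   47.1] yaw 26.4 w 51.4 tilt [ 0.033 -0.046] -> cm [-0.11 -0.27  1.6 ] turn -0.6
[-0.7092  0.4159  1.7396 -0.0165  0.9313 -1.1594] [-0.024 -0.274  0.419 -0.002 -0.111 -0.023]
```

>>> jog_arm:
  increments:
    - [60,0,0,0,0]

```text
time: 5.97
position: [520.4, -359.6, 46.1]
tcp_rot: [3.011, 0.705, 0.03]
ft_force: [-0.9, 0.4, -0.0]
gripper_width: 51.1
```

```bash
python3 -c "
from h import *
go(520.5,-360,31,27); s=bot.state();print(s['q'].round(4),s['dq'].round(3))"
```

```text
t6.0 pos [ 520.4 -359.6   46.1] yaw 26.4 w 51.1 tilt [ 0.03  -0.043] -> cm [-0.02 -0.04  1.51] turn -0.6
[-0.7092  0.4152  1.7429 -0.0166  0.9326 -1.1594] [-0.001  0.027 -0.063  0.002 -0.037  0.002]
```

>>> jog_arm:
  increments:
    - [60,0,0,0.6,0]

```text
time: 6.05
position: [521.8, -360.9, 41.6]
tcp_rot: [3.008, 0.704, 0.033]
ft_force: [0.1, 0.0, -0.3]
gripper_width: 51.2
```

```bash
python3 -c "
from h import *
go(520.5,-360,31,27); s=bot.state();print(s['q'].round(4),s['dq'].round(3))"
```

```text
t6.0 pos [ 521.8 -360.9   41.6] yaw 26.4 w 51.2 tilt [ 0.033 -0.046] -> cm [-0.08 -0.2   1.05] turn -0.6
[-0.7093  0.4233  1.742  -0.0167  0.9216 -1.1593] [-0.001  0.122  0.038 -0.002 -0.12   0.002]
```

>>> jog_arm:
  increments:
    - [60,-0.1,-0.5,1.2,-0.6]
    - [60,0,0,0,0]

```text
time: 6.22
position: [519.0, -357.5, 28.0]
tcp_rot: [3.004, 0.72, 0.033]
ft_force: [-0.1, 0.3, 0.3]
gripper_width: 51.2
```

```bash
python3 -c "
from h import *
go(520.5,-360,31,27)"
```

```text
t6.2 pos [ 519.  -357.5   28. ] yaw 27.0 w 51.2 tilt [ 0.033 -0.046] -> cm [ 0.02  0.31 -0.28] turn -0.0
```

>>> jog_arm:
  increments:
    - [10,0,0.2,-0.2,0]
    - [10,0,0,0,0]
    - [10,0,0,0,0]
    - [10,0,0,0,0]
    - [10,0,0,0,0]
    - [10,0,0,0,0]
    - [10,0,0,0,0]
    - [10,0,0,0,0]

```text
time: 6.88
position: [521.4, -360.8, 30.6]
tcp_rot: [3.004, 0.718, 0.034]
ft_force: [0.2, -0.3, -0.9]
gripper_width: 24.8
```

>>> jog_arm:
  increments:
    - [10,0,0,-1.5,0]
    - [10,0,0,-3,0]
    - [10,0,0,-3,0]
    - [10,0,0,-3,0]
    - [10,0,0,-3,0]
    - [10,0,0,-3,0]
    - [10,0,0,0,0]
    - [10,0,0,0,0]

```text
time: 7.55
position: [513.7, -350.8, 206.9]
tcp_rot: [3.007, 0.719, 0.031]
ft_force: [-0.3, 0.3, -1.7]
gripper_width: 24.8
```

```bash
python3 -c "
from h import *
go(424,242,150,5)"
```

```text
t7.5 pos [ 513.7 -350.8  206.9] yaw 26.9 w 24.8 tilt [ 0.031 -0.044] -> cm [ 18.78 -57.15   2.81] turn 21.9
```

>>> jog_arm:
  increments:
    - [10,0,0,-1,7.1]
    - [10,0,0,-1,7.1]
    - [10,0,0,-1,7.1]
    - [10,-0.3,-4,0,0]
    - [10,-0.3,-4,0,0]
    - [10,-0.3,-4,0,0]
    - [10,-0.3,-4,0,0]
    - [10,-0.3,-4,0,0]
    - [10,-0.3,-4,0,0]
    - [10,-0.3,-4,0,0]

```text
time: 8.38
position: [463.8, -70.1, 218.0]
tcp_rot: [3.094, 0.108, 0.037]
ft_force: [0.9, -0.2, -0.5]
gripper_width: 24.8
```

```bash
python3 -c "
from h import *
go(424,242,220,5)"
```

```text
t8.4 pos [463.8 -70.1 218. ] yaw 4.0 w 24.8 tilt [ 0.025 -0.044] -> cm [ -1.77 -31.36  -1.68] turn -1.0
```

>>> jog_arm:
  increments:
    - [10,-0.2,-4,0,0]
    - [10,-0.2,-4,0,0]
    - [10,-0.2,-4,0,0]
    - [10,-0.2,-4,0,0]
    - [10,-0.2,-4,0,0]
    - [10,-0.2,-4,0,0]
    - [10,-0.2,-3,0,0]
    - [10,0,-1,0,0]
    - [10,0,0,0,0]
    - [10,0,0,0,0]

```text
time: 9.22
position: [415.0, 224.4, 194.6]
tcp_rot: [3.096, 0.122, 0.013]
ft_force: [-0.2, -0.6, -0.5]
gripper_width: 24.3
```

```bash
python3 - <<'E'
from h import *
go(428,242,100,5)
s=bot.state(); p,d=bot.capture("wrist"); np.savez("w3.npz",p=p,d=d,pos=s['position'],rot=s['tcp_rot'])
cv2.imwrite("pics/w3.png",cv2.resize(p[:,:,::-1],None,fx=1.5,fy=1.5))
E
```

```text
t9.2 pos [415.  224.4 194.6] yaw 4.5 w 24.3 tilt [ 0.01  -0.043] -> cm [ 1.37 -2.06  9.39] turn -0.5
```

View pics/w3.png

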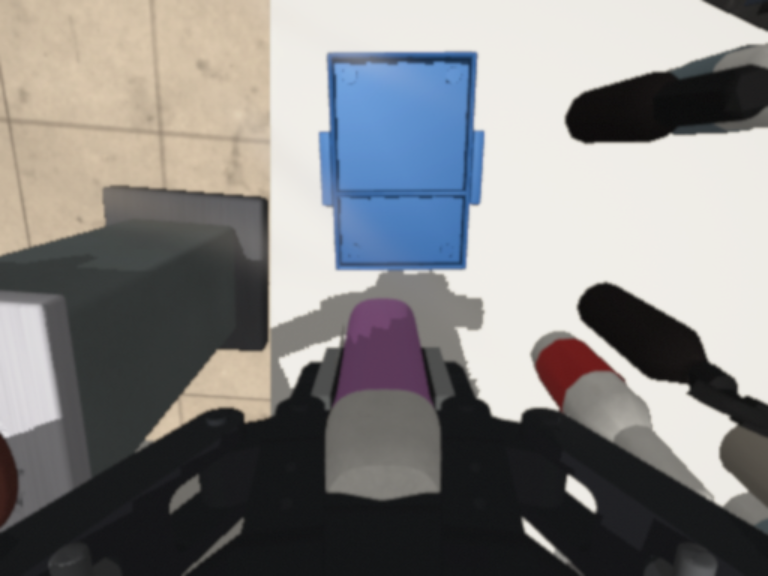

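The blue tray's rim corners are at (328,54), (477,54), (337,268) and (466,268). The narrow bay is nearer, the divider is at row 193, and the cartridge is held upright.

```bash
python3 - <<'E'
from h import *
D=np.load("w3.npz"); s=dict(position=D['pos'],tcp_rot=D['rot']); c=cam("wrist",s)
q=np.array([ray(c,u/1.5,v/1.5,14) for u,v in((328,54),(477,54),(466,268),(337,268))]); print(q, q.mean(0))
print(ray(c,403/1.5,230/1.5,4),ray(c,402/1.5,191/1.5,14))
P=cloud(c,D['d']); m=(P[...,2]>-15)&(P[...,2]<30)&(np.hypot(P[...,0]-424,P[...,1]-285)<100)
hsv=cv2.cvtColor(D['p'],cv2.COLOR_RGB2HSV); m&=(hsv[...,0]>100)&(hsv[...,0]<125)&(hsv[...,1]>120)
print(np.percentile(P[m],[1,5,50,95,99],axis=0).round(1))
E
```

```text
[[372.3 353.9]
 [468.  361.5]
 [480.3 219.7]
 [384.8 212.3]] [426.35 286.85]
[431.6 242.6] [427.7 271.7]
[[374.  216.5   2.2]
 [380.4 222.6   2.7]
 [430.6 291.4   4.1]
 [472.3 350.3  14. ]
 [477.8 358.7  14.8]]
```

>>> jog_arm:
  increments:
    - [10,0.8,-1.2,2,0]
    - [10,0.8,-1.2,2,0]
    - [10,0,0,3,0]
    - [10,0,0,2.5,0]
    - [10,0,0,0,0]
    - [10,0,0,0,0]

```text
time: 9.77
position: [435.2, 238.5, 97.7]
tcp_rot: [3.095, 0.104, 0.021]
ft_force: [0.3, 0.8, -0.6]
gripper_width: 24.7
```

```bash
python3 -c "
from h import *
go(430,243,36,5)"
```

```text
t9.8 pos [435.2 238.5  97.7] yaw 3.9 w 24.7 tilt [ 0.015 -0.044] -> cm [-0.56 -0.76  6.13] turn -1.1
```

>>> jog_arm:
  increments:
    - [10,-0.6,-0.6,1,0]
    - [10,0,0,2,0]
    - [10,0,0,1.6,0]
    - [10,0,0,0,0]
    - [10,0,0,0,0]

```text
time: 10.18
position: [433.5, 241.9, 55.6]
tcp_rot: [3.099, 0.094, 0.035]
ft_force: [0.5, -0.3, -0.6]
gripper_width: 24.4
```

```bash
python3 -c "
from h import *
go(430,243,36,5)"
```

```text
t10.2 pos [433.5 241.9  55.6] yaw 3.5 w 24.4 tilt [ 0.024 -0.04 ] -> cm [-0.38 -0.22  1.95] turn -1.5
```

>>> jog_arm:
  increments:
    - [10,-0.3,-0.1,1,0]
    - [10,0,0,0.7,0]
    - [10,0,0,0,0]
    - [10,0,0,0,0]

```text
time: 10.52
position: [433.4, 243.5, 41.3]
tcp_rot: [3.102, 0.094, 0.046]
ft_force: [-0.2, -0.4, -1.3]
gripper_width: 24.4
```

```bash
python3 -c "
from h import *
go(430,243,35,5)"
```

```text
t10.5 pos [433.4 243.5  41.3] yaw 3.5 w 24.4 tilt [ 0.031 -0.037] -> cm [-0.36  0.    0.62] turn -1.5
```

>>> jog_arm:
  increments:
    - [10,0,0,0.7,0]
    - [10,0,0,0,0]

```text
time: 10.68
position: [434.3, 243.7, 34.7]
tcp_rot: [3.102, 0.094, 0.049]
ft_force: [-0.5, -0.0, -1.5]
gripper_width: 24.6
```

```bash
python3 -c "
from h import *
go(430,243,35,5);print(bot.state()['ft_force'])"
```

```text
t10.7 pos [434.3 243.7  34.7] yaw 3.5 w 24.6 tilt [ 0.033 -0.037] -> cm [-0.44  0.04 -0.04] turn -1.5
[-0.54714355 -0.01857275 -1.46451024]
```

>>> jog_arm:
  increments:
    - [10,0,0,0.3,0]
    - [10,0,0,0,0]
    - [65,0,0,0,0]
    - [65,0,0,0,0]
    - [65,0,0,0,0]
    - [65,0,0,0,0]
    - [65,0,0,0,0]

```text
time: 11.27
position: [438.1, 245.3, 36.0]
tcp_rot: [3.104, 0.093, 0.057]
ft_force: [1.2, -0.5, 0.8]
gripper_width: 55.6
```

>>> jog_arm:
  increments:
    - [65,0,0,-1,0]
    - [65,0,0,-3,0]
    - [65,0,0,-3,0]
    - [65,0,0,-3,0]
    - [65,0,0,-3,0]
    - [65,0,0,-3,0]
    - [65,0,0,-3,0]
    - [100,0,0,0,0]
    - [100,0,0,0,0]

```text
time: 12.02
position: [427.6, 251.0, 236.7]
tcp_rot: [3.103, 0.093, 0.048]
ft_force: [-0.5, 0.3, -0.9]
gripper_width: 77.3
```

```bash
python3 - <<'E'
from h import *
go(411,-310,230,0)
s=bot.state(); p,d=bot.capture("wrist"); np.savez("w4.npz",p=p,d=d,pos=s['position'],rot=s['tcp_rot'])
P=cloud(cam("wrist",s),d); fit(P,430,243,92,115); fit(P,430,243,85,115)
E
```

```text
t12.0 pos [427.6 251.  236.7] yaw 3.5 w 77.3 tilt [ 0.032 -0.036] -> cm [-5.07 55.84  2.65] turn 3.5
rect [439.  245.6] [28.5 37.5] short-axis yaw 5 circ [439.2 245.7] 19.3 med [438.9 247.7] ztop 100.6 980
rect [438.9 245.6] [28.6 37.7] short-axis yaw 5 circ [439.2 245.7] 19.3 med [438.7 248.4] ztop 100.6 1022
```

Purple is placed about 9 mm off centre in x, which is well inside tolerance, and it stands upright. Next is the pot.

>>> jog_arm:
  increments:
    - [100,0,4,0,3.5]
    - [100,0,4,0,0]
    - [100,0,4,0,0]
    - [100,0,4,0,0]
    - [100,0,4,0,0]
    - [100,0,4,0,0]
    - [100,0,4,0,0]
    - [100,0,4,0,0]
    - [100,0,4,0,0]
    - [100,0,4,0,0]

```text
time: 12.9
position: [423.3, -155.4, 238.8]
tcp_rot: [3.113, 0.022, 0.027]
ft_force: [1.3, -0.5, 0.3]
gripper_width: 85.5
```

```bash
python3 -c "
from h import *
go(411,-360,150,0)"
```

```text
t12.9 pos [ 423.3 -155.4  238.8] yaw 0.8 w 85.5 tilt [ 0.017 -0.028] -> cm [-1.68 20.18  9.43] turn 0.8
```

>>> jog_arm:
  increments:
    - [100,-0.3,4,0,0.8]
    - [100,-0.3,4,0,0]
    - [100,-0.3,4,0,0]
    - [100,-0.3,4,0,0]
    - [100,-0.3,4,0,0]
    - [100,0,0,3,0]
    - [100,0,0,3,0]
    - [100,0,0,2,0]
    - [100,0,0,0,0]
    - [100,0,0,0,0]

```text
time: 13.73
position: [397.4, -373.6, 147.6]
tcp_rot: [3.125, -0.026, 0.005]
ft_force: [0.2, 0.2, 0.3]
gripper_width: 85.4
```

```bash
python3 -c "
from h import *
go(410.5,-360,80,0)
s=bot.state(); p,d=bot.capture('wrist'); P=cloud(cam('wrist',s),d); fit(P,411,-360,32,50)"
```

```text
t13.7 pos [ 397.4 -373.6  147.6] yaw -0.9 w 85.4 tilt [ 0.003 -0.017] -> cm [ 1.27 -1.49  6.74] turn -0.9
rect [ 410.5 -360. ] [57.8 58.3] short-axis yaw 1 circ [ 410.4 -360.4] 29.8 med [ 410.5 -359. ] ztop 38.0 3560
```

>>> jog_arm:
  increments:
    - [100,1.3,-1.4,2,-0.9]
    - [100,0,0,3,0]
    - [100,0,0,2,0]
    - [100,0,0,0,0]
    - [100,0,0,0,0]

```text
time: 14.2
position: [415.7, -362.5, 83.2]
tcp_rot: [3.116, 0.004, 0.017]
ft_force: [-0.3, -1.0, 1.2]
gripper_width: 85.4
```

```bash
python3 -c "
from h import *
go(410.5,-360,6,0)"
```

```text
t14.2 pos [ 415.7 -362.5   83.2] yaw 0.2 w 85.4 tilt [ 0.011 -0.025] -> cm [-0.6  -0.45  7.7 ] turn 0.2
```

>>> jog_arm:
  increments:
    - [100,-0.6,-0.3,1.5,0]
    - [100,0,0,2,0]
    - [100,0,0,1,0]
    - [100,0,0,0,0]
    - [100,0,0,0,0]

```text
time: 14.62
position: [416.3, -366.1, 48.0]
tcp_rot: [3.103, 0.007, 0.034]
ft_force: [-0.0, 0.1, 0.4]
gripper_width: 85.3
```

```bash
python3 -c "
from h import *
go(410.5,-360,6,0)"
```

```text
t14.6 pos [ 416.3 -366.1   48. ] yaw 0.3 w 85.3 tilt [ 0.022 -0.038] -> cm [-0.67 -0.78  4.16] turn 0.3
```

>>> jog_arm:
  increments:
    - [100,-0.8,-0.8,0.5,0]
    - [100,0,0,3.6,0]
    - [100,0,0,0,0]

```text
time: 14.87
position: [412.8, -363.6, 11.5]
tcp_rot: [3.096, 0.008, 0.044]
ft_force: [-1.9, 2.0, -2.4]
gripper_width: 85.3
```

```bash
python3 -c "
from h import *
go(410.5,-360,6,0)"
```

```text
t14.9 pos [ 412.8 -363.6   11.5] yaw 0.3 w 85.3 tilt [ 0.028 -0.045] -> cm [-0.24 -0.38  0.52] turn 0.3
```

>>> jog_arm:
  increments:
    - [100,-0.3,-0.4,0.8,0]
    - [100,0,0,0,0]
    - [30,0,0,0,0]
    - [30,0,0,0,0]
    - [30,0,0,0,0]
    - [30,0,0,0,0]
    - [30,0,0,0,0]
    - [30,0,0,0,0]
  squeeze: 30

```text
time: 15.53
position: [415.2, -365.4, 13.6]
tcp_rot: [3.083, 0.008, 0.06]
ft_force: [0.1, 0.2, -0.7]
gripper_width: 59.4
```

>>> jog_arm:
  increments:
    - [30,0,0,-1,0]
    - [30,0,0,-3,0]
    - [30,0,0,-3.5,0]
    - [30,0,0,-3.5,0]
    - [30,0,0,-3.5,0]
    - [30,0,0,-3,0]
    - [30,0,0,0,0]

```text
time: 16.12
position: [405.8, -352.5, 196.1]
tcp_rot: [3.09, 0.008, 0.052]
ft_force: [0.5, -1.2, 0.5]
gripper_width: 59.3
```

```bash
python3 -c "
from h import *
go(424,300,200,5)"
```

```text
t16.1 pos [ 405.8 -352.5  196.1] yaw 0.3 w 59.3 tilt [ 0.034 -0.051] -> cm [  2.23 -65.13  -3.66] turn -4.7
```

>>> jog_arm:
  increments:
    - [30,0.3,-4,0,-1]
    - [30,0.3,-4,0,-1]
    - [30,0.3,-4,0,-1]
    - [30,0.3,-4,0,-1]
    - [30,0.2,-4,0,-1]
    - [30,0.2,-4,0,0]
    - [30,0.2,-4,0,0]
    - [30,0.2,-4,0,0]
    - [30,0.2,-4,0,0]
    - [30,0.2,-4,0,0]

```text
time: 16.95
position: [405.5, 51.4, 179.0]
tcp_rot: [3.07, 0.121, 0.073]
ft_force: [1.0, -0.1, -1.4]
gripper_width: 59.5
```

```bash
python3 -c "
from h import *
go(424,314,180,5)"
```

```text
t16.9 pos [405.5  51.4 179. ] yaw 4.6 w 59.5 tilt [ 0.05  -0.066] -> cm [  3.95 -25.97  -1.74] turn -0.4
```

>>> jog_arm:
  increments:
    - [30,0.8,-4,-0.3,0]
    - [30,0.8,-4,-0.3,0]
    - [30,0.8,-4,-0.3,0]
    - [30,0.8,-4,-0.3,0]
    - [30,0.5,-4,-0.3,0]
    - [30,0,-4,-0.3,0]
    - [30,0,-1.5,0,0]
    - [30,0,0,0,0]
    - [30,0,0,0,0]

```text
time: 17.7
position: [413.7, 324.5, 179.8]
tcp_rot: [3.073, 0.139, 0.075]
ft_force: [-0.1, -0.5, -0.3]
gripper_width: 59.3
```

```bash
python3 - <<'E'
from h import *
go(424,314,100,5)
s=bot.state(); p,d=bot.capture("wrist"); np.savez("w5.npz",p=p,d=d,pos=s['position'],rot=s['tcp_rot'])
cv2.imwrite("pics/w5.png",cv2.resize(p[:,:,::-1],None,fx=1.5,fy=1.5))
E
```

```text
t17.7 pos [413.7 324.5 179.8] yaw 5.3 w 59.3 tilt [ 0.052 -0.062] -> cm [0.57 0.6  8.08] turn 0.3
```

View pics/w5.png

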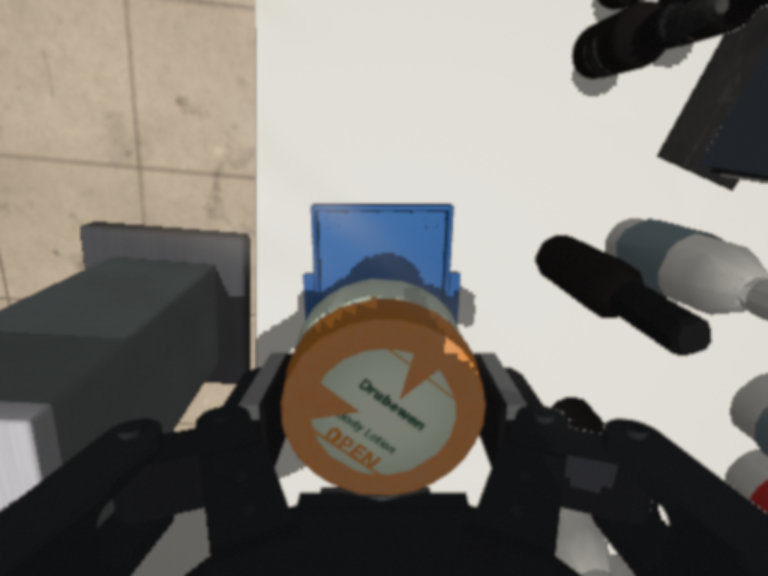

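The pot is held between the pads at the lid, with its lid centred near (383,400). I'll measure its tilt and offset from depth.

```bash
cat >> h.py <<'E'
def plane(P,m):
    q=P[m]; q=q[np.abs(q[:,2]-np.median(q[:,2]))<8]; A=np.c_[q[:,:2]-q[:,:2].mean(0),np.ones(len(q))]
    for _ in range(3):
        k=np.linalg.lstsq(A,q[:,2],rcond=None)[0]; r=np.abs(A@k-q[:,2])<2.5; A,q=A[r],q[r]
    c,rr=cv2.minEnclosingCircle(q[:,:2].astype(np.float32))
    print("normal tilt",(-k[:2]).round(3),"centre",np.round(c,1),"r %.1f"%rr,"z %.1f"%np.median(q[:,2]),len(q))
E
python3 - <<'E'
from h import *
D=np.load("w5.npz"); s=dict(position=D['pos'],tcp_rot=D['rot']); P=cloud(cam("wrist",s),D['d'])
x,y,z=D['pos']; v,u=np.indices(D['d'].shape)
m=(np.hypot(u-255,v-267)<64)&(P[...,2]>z)&(D['d']>0); print(np.median(P[m],0))
plane(P,m)
E
```

```text
[412.96080281 331.28855771 208.1743651 ]
normal tilt [-0.015  0.017] centre [413.6 326.9] r 29.9 z 208.2 12168
```

>>> jog_arm:
  increments:
    - [30,0.3,0.3,4,0]
    - [30,0.2,0.3,4,0]
    - [30,0,0,4,0]
    - [30,0,0,0,0]

```text
time: 18.08
position: [430.1, 308.1, 62.3]
tcp_rot: [3.076, 0.131, 0.089]
ft_force: [-2.5, -2.4, -2.0]
gripper_width: 59.1
```

```bash
python3 -c "
from h import *
go(423.5,312,16,5)"
```

```text
t18.1 pos [430.1 308.1  62.3] yaw 5.0 w 59.1 tilt [ 0.06  -0.059] -> cm [-0.88 -0.73  4.56] turn -0.0
```

>>> jog_arm:
  increments:
    - [30,-0.9,-0.7,1.5,0]
    - [30,0,0,1.8,0]
    - [30,0,0,0,0]

```text
time: 18.33
position: [423.2, 307.6, 28.9]
tcp_rot: [3.074, 0.12, 0.085]
ft_force: [-0.6, -1.4, 0.4]
gripper_width: 59.2
```

```bash
python3 -c "
from h import *
go(423.5,312,16,5); print(bot.state()['ft_force'])"
```

```text
t18.3 pos [423.2 307.6  28.9] yaw 4.6 w 59.2 tilt [ 0.058 -0.062] -> cm [-0.   -0.52  1.26] turn -0.4
[-0.57294227 -1.44682402  0.42120136]
```

>>> jog_arm:
  increments:
    - [30,0,-0.6,0.9,0]
    - [30,0,0,0,0]

```text
time: 18.5
position: [424.8, 312.3, 22.0]
tcp_rot: [3.075, 0.116, 0.088]
ft_force: [-0.1, -1.0, -1.2]
gripper_width: 59.1
```

```bash
python3 -c "
from h import *
go(423.5,312,16,5); print(bot.state()['ft_force'])"
```

```text
t18.5 pos [424.8 312.3  22. ] yaw 4.4 w 59.1 tilt [ 0.06  -0.061] -> cm [-0.16 -0.02  0.59] turn -0.6
[-0.05889748 -0.98524331 -1.18417931]
```

>>> jog_arm:
  increments:
    - [30,-0.2,0,0.7,0]
    - [30,0,0,0,0]

```text
time: 18.67
position: [425.6, 312.8, 17.7]
tcp_rot: [3.077, 0.115, 0.096]
ft_force: [-0.9, -0.1, -0.7]
gripper_width: 59.6
```

```bash
python3 -c "
from h import *
go(423.5,312,15,5); print(bot.state()['ft_force'])"
```

```text
t18.7 pos [425.6 312.8  17.7] yaw 4.4 w 59.6 tilt [ 0.064 -0.058] -> cm [-0.23  0.04  0.26] turn -0.6
[-0.89116744 -0.07432913 -0.69943464]
```

>>> jog_arm:
  increments:
    - [30,-0.3,0,0.5,0]
    - [30,0,0,0,0]
    - [88,0,0,0,0]
    - [88,0,0,0,0]
    - [88,0,0,0,0]
    - [88,0,0,0,0]

```text
time: 19.17
position: [426.7, 314.9, 16.8]
tcp_rot: [3.081, 0.115, 0.109]
ft_force: [0.1, -0.2, -0.0]
gripper_width: 75.6
```

```bash
python3 -c "
from h import *
go(423.5,312,15,5); print(bot.state()['ft_force'])"
```

```text
t19.2 pos [426.7 314.9  16.8] yaw 4.4 w 75.6 tilt [ 0.073 -0.053] -> cm [-0.35  0.26  0.17] turn -0.6
[ 0.12814505 -0.22348096 -0.040439  ]
```

>>> jog_arm:
  increments:
    - [88,0,0,-1,0]
    - [88,0,0,-1,0]
    - [88,0,0,-1,0]
    - [88,0,0,-1,0]
    - [88,0,0,-1,0]
    - [88,0,0,-1,0]
    - [88,0,0,-1,0]
    - [88,0,0,-1,0]
    - [88,0,0,-1,0]
    - [88,0,0,-1,0]

```text
time: 20.0
position: [417.7, 320.5, 126.6]
tcp_rot: [3.081, 0.116, 0.108]
ft_force: [1.1, -0.8, 0.1]
gripper_width: 75.1
```

```bash
python3 -c "
from h import *
go(423.5,312,150,5)"
```

```text
t20.0 pos [417.7 320.5 126.6] yaw 4.4 w 75.1 tilt [ 0.072 -0.054] -> cm [ 0.67  1.02 -2.25] turn -0.6
```

>>> jog_arm:
  increments:
    - [100,0,0,-1,0]
    - [100,0,0,0,0]
    - [100,0,0,-1,0]
    - [100,0,0,0,0]
    - [100,0,0,-1,0]
    - [100,0,0,0,0]
    - [100,0,0,-1,0]
    - [100,0,0,0,0]
    - [100,0,0,-1,0]
    - [100,0,0,0,0]

```text
time: 20.83
position: [414.2, 323.8, 183.3]
tcp_rot: [3.082, 0.115, 0.11]
ft_force: [1.2, 0.6, 1.4]
gripper_width: 85.6
```

```bash
python3 - <<'E'
from h import *
go(423.5,312,150,5)
s=bot.state(); p,d=bot.capture("wrist"); P=cloud(cam("wrist",s),d); fit(P,424,314,34,60); print(s['q'].round(3))
np.savez("w6.npz",p=p,d=d,pos=s['position'],rot=s['tcp_rot'])
E
```

```text
t20.8 pos [414.2 323.8 183.3] yaw 4.4 w 85.6 tilt [ 0.073 -0.053] -> cm [0.61 1.05 3.45] turn -0.6
rect [426.3 317.5] [58.6 58.8] short-axis yaw 52 circ [426.4 316.8] 30.0 med [426.  318.9] ztop 41.9 2759
[ 0.579  0.039  1.908 -0.092  1.163  0.539]
```

Pot placed at (426.4, 317), flat. Next the pads, watching the tool tilt, which has drifted.

>>> jog_arm:
  increments:
    - [100,0,4,0,4.4]
    - [100,0,4,0,0]
    - [100,0,4,0,0]
    - [100,0,4,0,0]
    - [100,0,4,0,0]
    - [100,0,4,0,0]
    - [100,0,4,0,0]
    - [100,0,4,0,0]
    - [100,0,4,0,0]
    - [100,0,4,0,0]

```text
time: 21.72
position: [413.7, -83.7, 201.8]
tcp_rot: [3.088, 0.02, 0.113]
ft_force: [0.7, 0.6, 0.8]
gripper_width: 85.7
```

```bash
python3 -c "
from h import *
go(411,-250,200,0); print(bot.state()['q'].round(3))"
```

```text
t21.7 pos [413.7 -83.7 201.8] yaw 0.8 w 85.7 tilt [ 0.074 -0.051] -> cm [-0.52 16.59  1.  ] turn 0.8
[-0.35  -0.272  2.15  -0.024  1.177 -0.355]
```

>>> jog_arm:
  increments:
    - [100,2,0,0,0]
    - [100,2,0,0,0]
    - [100,2,0,0,0]
    - [100,0,0,0,0]

```text
time: 22.05
position: [472.9, -98.2, 206.7]
tcp_rot: [3.083, -0.019, 0.113]
ft_force: [0.1, 0.2, 0.4]
gripper_width: 85.3
```

```bash
python3 -c "
from h import *
go(411,-250,200,0); print(bot.state()['q'].round(3))"
```

```text
t22.1 pos [472.9 -98.2 206.7] yaw -0.6 w 85.3 tilt [ 0.073 -0.057] -> cm [-6.07 15.21  1.08] turn -0.6
[-0.331 -0.125  2.02  -0.033  1.16  -0.307]
```

>>> jog_arm:
  increments:
    - [100,-2,0,0,0]
    - [100,-2,0,0,0]
    - [100,-2,0,0,0]
    - [100,0,0,0,0]

```text
time: 22.38
position: [409.6, -97.1, 199.8]
tcp_rot: [3.085, -0.016, 0.103]
ft_force: [0.2, 0.9, 0.1]
gripper_width: 85.6
```

```bash
python3 -c "
from h import *
go(411,-250,200,0); print(bot.state()['q'].round(3))"
```

```text
t22.4 pos [409.6 -97.1 199.8] yaw -0.5 w 85.6 tilt [ 0.066 -0.055] -> cm [ 0.28 15.26  0.83] turn -0.5
[-0.38  -0.268  2.151 -0.029  1.177 -0.36 ]
```

>>> jog_arm:
  increments:
    - [100,0,4,0,0]
    - [100,0,4,0,0]
    - [100,0,4,0,0]
    - [100,0,3.2,0,0]
    - [100,3,2,0,0]
    - [100,3,2,0,0]
    - [100,3,2,0,0]
    - [100,3,2,0,0]
    - [100,3,2,0,0]
    - [100,0,0,0,0]

```text
time: 23.22
position: [561.0, -353.4, 216.5]
tcp_rot: [3.089, -0.002, 0.098]
ft_force: [-0.5, 0.2, 0.0]
gripper_width: 85.2
```

>>> jog_arm:
  increments:
    - [100,-1,-0.7,0,0]
    - [100,-1,-0.7,0,0]
    - [100,-1,-0.7,0,0]
    - [100,-1,-0.7,0,0]
    - [100,-1,-0.7,0,0]

```text
time: 23.63
position: [508.6, -314.4, 206.9]
tcp_rot: [3.094, 0.002, 0.09]
ft_force: [-0.2, 0.4, 0.9]
gripper_width: 85.3
```

```bash
python3 -c "
from h import *
go(411,-250,200,0); print(bot.state()['q'].round(3))"
```

```text
t23.6 pos [ 508.6 -314.4  206.9] yaw 0.1 w 85.3 tilt [ 0.058 -0.046] -> cm [-9.76 -6.46 -0.17] turn 0.1
[-0.671  0.135  1.756  0.     1.176 -0.672]
```

>>> jog_arm:
  increments:
    - [100,-3.4,-2.4,0,0]
    - [100,-3.4,-2.4,0,0]
    - [100,-3.4,-2.4,0,0]
    - [100,0,0,0,0]

```text
time: 23.97
position: [397.7, -233.9, 190.2]
tcp_rot: [3.104, 0.006, 0.073]
ft_force: [-0.3, 0.9, -1.3]
gripper_width: 85.2
```

```bash
python3 -c "
from h import *
go(411,-250,200,0); print(bot.state()['q'].round(3))"
```

```text
t24.0 pos [ 397.7 -233.9  190.2] yaw 0.3 w 85.2 tilt [ 0.047 -0.037] -> cm [ 1.37  1.65 -0.86] turn 0.3
[-6.850e-01 -1.420e-01  2.066e+00  1.000e-03  1.159e+00 -6.890e-01]
```

>>> jog_arm:
  increments:
    - [100,3.4,2.3,0,0]
    - [100,3.4,2.3,0,0]
    - [100,3.4,2.3,0,0]
    - [100,3.4,2.3,0,0]
    - [100,0,0,0,0]
    - [100,-3.4,-2.3,0,0]
    - [100,-3.4,-2.3,0,0]
    - [100,-3.4,-2.3,0,0]
    - [100,-3.4,-2.3,0,0]
    - [100,0,0,0,0]

```text
time: 24.8
position: [376.7, -213.3, 171.6]
tcp_rot: [3.128, 0.015, 0.027]
ft_force: [0.2, 1.4, -2.1]
gripper_width: 85.5
```

>>> jog_arm:
  increments:
    - [100,3.4,2.3,0,0]
    - [100,3.4,2.3,0,0]
    - [100,3.4,2.3,0,0]
    - [100,3.4,2.3,0,0]
    - [100,0,0,0,0]
    - [100,-3.4,-2.3,0,0]
    - [100,-3.4,-2.3,0,0]
    - [100,-3.4,-2.3,0,0]
    - [100,-3.4,-2.3,0,0]
    - [100,0,0,0,0]

```text
time: 25.63
position: [356.5, -194.3, 155.0]
tcp_rot: [-3.133, -0.023, 0.016]
ft_force: [-0.8, 0.5, -1.6]
gripper_width: 85.3
```

```bash
python3 -c "
from h import *
go(412,-249.6,150,0); print(bot.state()['q'].round(3))"
```

```text
t25.6 pos [ 356.5 -194.3  155. ] yaw 0.8 w 85.3 tilt [-0.01   0.008] -> cm [5.47 5.61 0.4 ] turn 0.8
[-0.672 -0.179  2.167  0.     1.167 -0.687]
```

>>> jog_arm:
  increments:
    - [100,2.7,2.8,0,0.8]
    - [100,2.7,2.8,0,0]
    - [100,0,0,3.5,0]
    - [100,0,0,3.5,0]
    - [100,0,0,0,0]

```text
time: 26.05
position: [403.3, -242.5, 81.9]
tcp_rot: [-3.135, -0.004, 0.013]
ft_force: [-0.6, 1.0, -1.6]
gripper_width: 85.5
```

```bash
python3 -c "
from h import *
go(412,-249.6,10,0)
s=bot.state(); p,d=bot.capture('wrist'); P=cloud(cam('wrist',s),d); fit(P,412,-250,36,50)"
```

```text
t26.1 pos [ 403.3 -242.5   81.9] yaw 0.2 w 85.5 tilt [-0.009  0.007] -> cm [0.93 0.76 7.18] turn 0.2
rect [ 411.9 -250. ] [56.  56.9] short-axis yaw 40 circ [ 412.  -249.9] 28.9 med [ 412.  -248.6] ztop 41.1 5359
```

>>> jog_arm:
  increments:
    - [100,0.9,0.8,0,0]
    - [100,0,0,3.6,0]
    - [100,0,0,3.2,0]
    - [100,0,0,0,0]

```text
time: 26.43
position: [416.2, -252.3, 23.3]
tcp_rot: [3.14, 0.007, 0.003]
ft_force: [-1.2, 1.3, -0.8]
gripper_width: 85.2
```

```bash
python3 -c "
from h import *
go(412,-249.6,9,0)"
```

```text
t26.4 pos [ 416.2 -252.3   23.3] yaw 0.3 w 85.2 tilt [ 0.002 -0.002] -> cm [-0.42 -0.27  1.43] turn 0.3
```

>>> jog_arm:
  increments:
    - [100,-0.5,-0.3,1.5,0]
    - [100,0,0,0,0]
    - [30,0,0,0,0]
    - [30,0,0,0,0]
    - [30,0,0,0,0]
    - [30,0,0,0,0]
    - [30,0,0,0,0]
    - [30,0,0,0,0]
    - [30,0,0,0,0]
  squeeze: 25

```text
time: 27.18
position: [418.5, -254.1, 23.8]
tcp_rot: [3.127, 0.01, 0.027]
ft_force: [0.3, 0.3, -0.5]
gripper_width: 53.0
```

```bash
python3 -c "
from h import *
go(412,-249.6,9,0)"
```

```text
t27.2 pos [ 418.5 -254.1   23.8] yaw 0.4 w 53.0 tilt [ 0.017 -0.014] -> cm [-0.67 -0.47  1.46] turn 0.4
```

>>> jog_arm:
  increments:
    - [30,0,0,-1,0]
    - [30,0,0,-3,0]
    - [30,0,0,-3.5,0]
    - [30,0,0,-3.5,0]
    - [30,0,0,-3.5,0]
    - [30,0,0,-3,0]
    - [30,0,0,-2,0]
    - [30,0,0,0,0]

```text
time: 27.85
position: [412.3, -249.2, 228.7]
tcp_rot: [3.133, 0.009, 0.017]
ft_force: [0.9, -0.2, 0.6]
gripper_width: 53.3
```

```bash
python3 -c "
from h import *
go(426.4,317,200,5)"
```

```text
t27.9 pos [ 412.3 -249.2  228.7] yaw 0.3 w 53.3 tilt [ 0.011 -0.008] -> cm [  1.72 -56.63   2.41] turn -4.7
```

```bash
python3 - <<'E'
from h import *
s=bot.state(); p,d=bot.capture("wrist"); np.savez("w7.npz",p=p,d=d,pos=s['position'],rot=s['tcp_rot'])
p2,_=bot.capture("scene")
cv2.imwrite("pics/w7.png",np.hstack([p[100:,100:420,::-1],cv2.resize(p2[100:290,200:414,::-1],(320,284))]))
P=cloud(cam("wrist",s),d); v,u=np.indices(d.shape); m=(np.hypot(u-255,v-275)<50)&(P[...,2]>s['position'][2]-10)&(d>0)&(p.min(-1)>60)
plane(P,m)
E
```

```text
normal tilt [-0.003 -0.001] centre [ 413.7 -252.3] r 25.0 z 251.4 7628
```

View pics/w7.png

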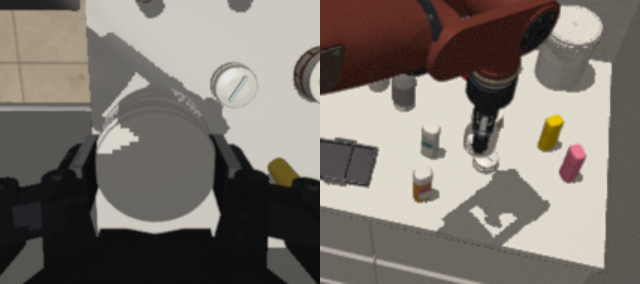

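The pads are held level, with the top 23 mm above the TCP. Carrying them over to the blue tray.

>>> jog_arm:
  increments:
    - [30,0.2,-4,0,-1]
    - [30,0.2,-4,0,-1]
    - [30,0.2,-4,0,-1]
    - [30,0.2,-4,0,-1]
    - [30,0.2,-4,0,-0.5]
    - [30,0.2,-4,0,0]
    - [30,0.2,-4,0,0]
    - [30,0.2,-4,0,0]
    - [30,0.2,-4,0,0]
    - [30,0.2,-4,0,0]

```text
time: 28.78
position: [391.6, 160.4, 200.9]
tcp_rot: [-3.139, -0.108, 0.05]
ft_force: [1.4, -0.7, 0.6]
gripper_width: 53.1
```

>>> jog_arm:
  increments:
    - [30,0.6,-4,0,0]
    - [30,0.6,-4,0,0]
    - [30,0.6,-4,0,0]
    - [30,0.3,-2,0,0]
    - [30,0,0,0,0]
    - [30,0,0,0,0]

```text
time: 29.28
position: [389.3, 310.8, 183.4]
tcp_rot: [3.128, 0.125, -0.092]
ft_force: [-1.2, 0.1, 0.2]
gripper_width: 53.0
```

```bash
python3 - <<'E'
from h import *
go(426.4,317,120,5)
s=bot.state(); p,d=bot.capture("wrist")
P=cloud(cam("wrist",s),d); m=(np.abs(P[...,2]-s['position'][2]-22.7)<6)&(np.hypot(P[...,0]-s['position'][0],P[...,1]-s['position'][1])<36)&(d>0)&(p.min(-1)>70)
plane(P,m); q=P[m]; print(np.percentile(q,[1,50,99],axis=0).round(1))
E
```

```text
t29.3 pos [389.3 310.8 183.4] yaw 4.6 w 53.0 tilt [-0.058 -0.012] -> cm [ 4.12 -0.37  6.11] turn -0.4
normal tilt [0.066 0.009] centre [388.6 311.6] r 31.1 z 206.0 10773
[[364.  285.9 200.9]
 [390.7 314.9 206. ]
 [416.8 339.1 208.4]]
```

>>> jog_arm:
  increments:
    - [30,1.8,-0.2,1,0]
    - [30,1.9,-0.2,1,0]
    - [30,0,0,1,0]
    - [30,0,0,1,0]
    - [30,0,0,1,0]
    - [30,0,0,0,0]

```text
time: 29.83
position: [418.9, 307.1, 123.2]
tcp_rot: [3.12, 0.112, -0.11]
ft_force: [-0.2, -0.1, -2.0]
gripper_width: 53.4
```

```bash
python3 -c "
from h import *
go(427.5,316.5,62,5)"
```

```text
t29.8 pos [418.9 307.1 123.2] yaw 4.1 w 53.4 tilt [-0.069 -0.02 ] -> cm [ 1.36 -0.97  6.03] turn -0.9
```

>>> jog_arm:
  increments:
    - [30,0,0,-3,0]
    - [30,0,0,-3,0]
    - [30,0,0,0,0]
    - [30,0,0,0,0]

```text
time: 30.17
position: [417.4, 304.0, 180.5]
tcp_rot: [3.114, 0.108, -0.127]
ft_force: [-0.1, 0.4, -0.6]
gripper_width: 52.9
```

```bash
python3 -c "
from h import *
go(427.5,316.5,62,5); print(bot.state()['q'].round(3))"
```

```text
t30.2 pos [417.4 304.  180.5] yaw 3.9 w 52.9 tilt [-0.081 -0.026] -> cm [ 2.07 -1.41 11.7 ] turn -1.1
[0.485 0.09  1.859 0.016 1.276 0.41 ]
```

>>> jog_arm:
  increments:
    - [30,3.3,-2.4,0,0]
    - [30,3.3,-2.4,0,0]
    - [30,0,0,0,0]
    - [30,0,0,0,0]

```text
time: 30.5
position: [473.9, 353.5, 166.5]
tcp_rot: [3.107, 0.107, -0.147]
ft_force: [-0.3, 0.7, -0.2]
gripper_width: 53.3
```

```bash
python3 -c "
from h import *
go(427.5,316.5,62,5); print(bot.state()['q'].round(3))"
```

```text
t30.5 pos [473.9 353.5 166.5] yaw 3.9 w 53.3 tilt [-0.093 -0.033] -> cm [-3.86  3.09 10.96] turn -1.1
[0.513 0.268 1.681 0.018 1.29  0.439]
```

>>> jog_arm:
  increments:
    - [30,-1,0.7,0,0]
    - [30,-1,0.7,0,0]
    - [30,-1,0.7,0,0]
    - [30,-1,0.7,0,0]
    - [30,-1,0.7,0,0]
    - [30,-1,0.7,0,0]
    - [30,0,0,0,0]

```text
time: 31.08
position: [407.2, 301.1, 168.7]
tcp_rot: [3.101, 0.107, -0.161]
ft_force: [-0.3, -0.5, -0.7]
gripper_width: 53.4
```

```bash
python3 -c "
from h import *
go(427.5,316.5,62,5); print(bot.state()['q'].round(3))"
```

```text
t31.1 pos [407.2 301.1 168.7] yaw 3.9 w 53.4 tilt [-0.102 -0.038] -> cm [ 3.23 -1.72 10.34] turn -1.1
[0.489 0.099 1.875 0.015 1.276 0.415]
```

>>> jog_arm:
  increments:
    - [30,2.3,-1,4,0]
    - [30,1,-0.8,4,0]
    - [30,0,0,0,0]
    - [30,0.1,0,0,0]
    - [30,-0.1,0,0,0]
    - [30,0.1,0,0,0]
    - [30,-0.1,0,0,0]
    - [30,0.1,0,0,0]
    - [30,-0.1,0,0,0]

```text
time: 31.83
position: [432.6, 319.0, 97.1]
tcp_rot: [3.109, 0.107, -0.138]
ft_force: [-0.2, 0.4, 0.3]
gripper_width: 52.6
```

```bash
python3 -c "
from h import *
go(427.5,316.5,62,5); print(bot.state()['q'].round(3))"
```

```text
t31.8 pos [432.6 319.   97.1] yaw 3.9 w 52.6 tilt [-0.087 -0.03 ] -> cm [-0.21  0.13  3.55] turn -1.1
[0.496 0.245 1.857 0.017 1.132 0.419]
```

>>> jog_arm:
  increments:
    - [30,0,0,0.1,0]
    - [30,0,0,-0.1,0]
    - [30,0,0,0.1,0]
    - [30,0,0,-0.1,0]
    - [30,0,0,0.1,0]
    - [30,0,0,-0.1,0]
    - [30,0,0,0.1,0]
    - [30,0,0,-0.1,0]

```text
time: 32.5
position: [433.9, 319.8, 100.1]
tcp_rot: [3.112, 0.108, -0.131]
ft_force: [-0.2, 0.1, -0.1]
gripper_width: 53.0
```

```bash
python3 -c "
from h import *
go(427.5,316.5,62,5); print(bot.state()['q'].round(3))"
```

```text
t32.5 pos [433.9 319.8 100.1] yaw 3.9 w 53.0 tilt [-0.083 -0.028] -> cm [-0.34  0.2   3.86] turn -1.1
[0.496 0.24  1.855 0.017 1.133 0.419]
```

>>> jog_arm:
  increments:
    - [30,-0.3,0.2,0.7,0]
    - [30,0,0,0.7,0]
    - [30,0,0,0.5,0]
    - [30,0,0,0.5,0]
    - [30,0,0,0.3,0]
    - [30,0,0,0.2,0]
    - [30,0,0,0,0]

```text
time: 33.08
position: [426.9, 315.8, 67.0]
tcp_rot: [3.111, 0.107, -0.135]
ft_force: [0.4, 0.4, -0.9]
gripper_width: 53.5
```

```bash
cat > pad.py <<'E'
from h import *
go(427.5,316.5,62,5)
s=bot.state(); p,d=bot.capture("wrist")
P=cloud(cam("wrist",s),d); m=(np.abs(P[...,2]-s['position'][2]-22.7)<7)&(np.hypot(P[...,0]-s['position'][0],P[...,1]-s['position'][1])<36)&(d>0)&(p.min(-1)>70)
plane(P,m)
E
python3 pad.py
```

```text
t33.1 pos [426.9 315.8  67. ] yaw 3.9 w 53.5 tilt [-0.086 -0.029] -> cm [ 0.11 -0.08  0.49] turn -1.1
normal tilt [0.094 0.024] centre [426.7 316.6] r 30.7 z 89.5 10737
```

>>> jog_arm:
  increments:
    - [30,0,0,0.3,0]
    - [30,0,0,0.1,0]
    - [30,0,0,0.1,0]
    - [30,0,0,0.1,0]
    - [30,0,0,0.1,0]
    - [30,0,0,0.1,0]
    - [30,0,0,0.1,0]
    - [30,0,0,0.1,0]
    - [30,0,0,0.1,0]
    - [30,0,0,0.1,0]

```text
time: 33.97
position: [430.6, 317.3, 62.6]
tcp_rot: [3.113, 0.108, -0.124]
ft_force: [-2.1, -1.6, 7.4]
gripper_width: 53.1
```

```bash
python3 pad.py; python3 -c "
from h import *
print(bot.state()['ft_force'])"
```

```text
t34.0 pos [430.6 317.3  62.6] yaw 3.9 w 53.1 tilt [-0.078 -0.027] -> cm [-0.31  0.06  0.08] turn -1.1
normal tilt [0.086 0.03 ] centre [433.7 318.1] r 28.5 z 85.1 10746
[-1.73260196 -1.96192713  8.22409233]
```

>>> jog_arm:
  increments:
    - [30,-0.3,0,-0.1,0]
    - [100,0,0,0,0]
    - [100,0,0,0,0]
    - [100,0,0,0,0]
    - [100,0,0,0,0]
    - [100,0,0,0,0]
    - [100,0,0,0,0]

```text
time: 34.6
position: [426.2, 316.9, 62.0]
tcp_rot: [3.113, 0.108, -0.126]
ft_force: [0.8, -0.1, 0.0]
gripper_width: 85.3
```

```bash
python3 pad.py
```

```text
t34.6 pos [426.2 316.9  62. ] yaw 3.9 w 85.3 tilt [-0.08  -0.027] -> cm [ 0.12  0.04 -0.01] turn -1.1
normal tilt [0.    0.003] centre [427.  317.6] r 28.4 z 83.0 10495
```

Pads are flat (top at z 83.0) and centred within 1 mm of the pot. Next I'll level the tool with small rows low down, in the free strip between the trays where the drift opposes the tilt.

>>> jog_arm:
  increments:
    - [100,0,0,-2,0]
    - [100,0,0,-3,0]
    - [100,0,0,-3,0]
    - [100,0,0,-3,0]
    - [100,0,4,0,4]
    - [100,0,4,0,0]
    - [100,0,4,0,0]
    - [100,0,3.5,0,0]
    - [100,0,0,0,0]

```text
time: 35.4
position: [438.8, 161.3, 181.1]
tcp_rot: [3.11, 0.006, -0.121]
ft_force: [0.8, 0.6, -0.8]
gripper_width: 85.8
```

```bash
python3 -c "
from h import *
go(430,162,15,0)"
```

```text
t35.4 pos [438.8 161.3 181.1] yaw 0.2 w 85.8 tilt [-0.077 -0.03 ] -> cm [ 0.41 -0.56 16.61] turn 0.2
```

>>> jog_arm:
  increments:
    - [100,0.4,-0.5,4,0]
    - [100,0,0,4,0]
    - [100,0,0,4,0]
    - [100,0,0,2.5,0]
    - [100,0,0,0.4,0]
    - [100,0,0,0.3,0]
    - [100,0,0,0.3,0]
    - [100,0,0,0.3,0]
    - [100,0,0,0.3,0]
    - [100,0,0,0.3,0]

```text
time: 36.23
position: [442.2, 163.8, 21.2]
tcp_rot: [3.118, -0.005, -0.084]
ft_force: [-0.6, 0.2, 0.4]
gripper_width: 85.6
```

```bash
python3 -c "
from h import *
go(430,162,15,0);print(bot.state()['q'].round(3))"
```

```text
t36.2 pos [442.2 163.8  21.2] yaw -0.2 w 85.6 tilt [-0.054 -0.022] -> cm [-1.18  0.17  0.69] turn -0.2
[ 0.213  0.229  2.056 -0.013  0.914  0.224]
```

>>> jog_arm:
  increments:
    - [100,-0.2,0,0.2,0]
    - [100,-0.2,0,0.2,0]
    - [100,-0.2,0,0.2,0]
    - [100,-0.2,0,0.2,0]
    - [100,-0.2,0,0.2,0]
    - [100,-0.2,0,0.2,0]
    - [100,-0.2,0,0.2,0]
    - [100,-0.2,0,0.2,0]
    - [100,-0.2,0,0.2,0]
    - [100,-0.2,0,0.2,0]

```text
time: 37.07
position: [422.7, 164.4, 3.8]
tcp_rot: [3.12, -0.005, -0.072]
ft_force: [0.7, 0.1, 0.5]
gripper_width: 85.1
```

```bash
python3 -c "
from h import *
go(430,162,15,0);print(bot.state()['q'].round(3))"
```

```text
t37.1 pos [422.7 164.4   3.8] yaw -0.2 w 85.1 tilt [-0.046 -0.021] -> cm [ 0.67  0.26 -1.15] turn -0.2
[ 0.223  0.227  2.105 -0.013  0.859  0.235]
```

>>> jog_arm:
  increments:
    - [100,0,0,-3,0]
    - [100,0,0,3,0]
    - [100,0,0,-3,0]
    - [100,0,0,3,0]
    - [100,0,0,-3,0]
    - [100,0,0,3,0]
    - [100,0,0,-3,0]
    - [100,0,0,3,0]
    - [100,0,0,-3,0]
    - [100,0,0,0,0]

```text
time: 37.9
position: [411.3, 162.6, 14.8]
tcp_rot: [3.085, -0.005, -0.247]
ft_force: [3.1, 0.5, 1.9]
gripper_width: 85.4
```

```bash
python3 -c "
from h import *
go(430,162,15,0);print(bot.state()['q'].round(3))"
```

```text
t37.9 pos [411.3 162.6  14.8] yaw -0.4 w 85.4 tilt [-0.159 -0.046] -> cm [ 1.84  0.06 -0.32] turn -0.4
[ 0.224  0.255  2.05  -0.011  1.003  0.234]
```

>>> jog_arm:
  increments:
    - [100,0,0,-3,0]
    - [100,0,0,-3,0]
    - [100,0,0,0,0]
    - [100,0,0,0,0]

```text
time: 38.23
position: [415.8, 164.2, 67.1]
tcp_rot: [3.078, -0.005, -0.279]
ft_force: [0.5, -0.7, -0.6]
gripper_width: 85.6
```

```bash
python3 -c "
from h import *
go(430,162,15,0);print(bot.state()['q'].round(3))"
```

```text
t38.2 pos [415.8 164.2  67.1] yaw -0.4 w 85.6 tilt [-0.18  -0.051] -> cm [ 2.34 -0.04  4.88] turn -0.4
[ 0.225  0.18   2.013 -0.01   1.135  0.234]
```

>>> jog_arm:
  increments:
    - [100,0,0,0.7,0]
    - [100,0,0,0.7,0]
    - [100,0,0,0.7,0]
    - [100,0,0,0.7,0]
    - [100,0,0,0,0]

```text
time: 38.65
position: [407.2, 162.0, 34.4]
tcp_rot: [3.076, -0.005, -0.284]
ft_force: [-0.1, -0.7, -0.2]
gripper_width: 85.2
```

```bash
python3 -c "
from h import *
go(430,162,15,0);print(bot.state()['q'].round(3))"
```

```text
t38.6 pos [407.2 162.   34.4] yaw -0.5 w 85.2 tilt [-0.183 -0.052] -> cm [ 2.6  -0.1   1.49] turn -0.5
[ 0.225  0.225  2.04  -0.011  1.067  0.234]
```

>>> jog_arm:
  increments:
    - [100,0,0,-2.8,0]
    - [100,0,0,0,0]
    - [100,0,0,0,0]

```text
time: 38.9
position: [407.3, 162.2, 58.2]
tcp_rot: [3.072, -0.005, -0.3]
ft_force: [-0.7, 0.3, -0.2]
gripper_width: 85.3
```

```bash
python3 -c "
from h import *
go(430,162,15,0);print(bot.state()['q'].round(3))"
```

```text
t38.9 pos [407.3 162.2  58.2] yaw -0.5 w 85.3 tilt [-0.193 -0.054] -> cm [ 3.06 -0.21  3.8 ] turn -0.5
[ 0.225  0.189  2.026 -0.01   1.128  0.234]
```

>>> jog_arm:
  increments:
    - [100,0.2,0,-1,0]
    - [100,0.2,0,-1,0]
    - [100,0.2,0,-1,0]
    - [100,0.2,0,-1,0]
    - [100,0.2,0,-1,0]
    - [100,0.2,0,-1,0]
    - [100,0.2,0,-1,0]
    - [100,0.2,0,-1,0]
    - [100,0,0,0,0]

```text
time: 39.65
position: [442.3, 166.8, 141.4]
tcp_rot: [3.073, -0.005, -0.298]
ft_force: [0.2, 0.0, -0.1]
gripper_width: 85.4
```

```bash
python3 -c "
from h import *
go(430,162,30,0);print(bot.state()['q'].round(3))"
```

```text
t39.6 pos [442.3 166.8 141.4] yaw -0.5 w 85.4 tilt [-0.192 -0.054] -> cm [ 0.93 -0.12 11.18] turn -0.5
[ 0.219  0.128  1.909 -0.011  1.305  0.226]
```

>>> jog_arm:
  increments:
    - [100,0.7,0,4,0]
    - [100,0.7,0,4,0]
    - [100,0,0,0,0]

```text
time: 39.9
position: [447.1, 163.9, 63.6]
tcp_rot: [3.078, -0.005, -0.277]
ft_force: [-2.2, -0.5, -0.3]
gripper_width: 85.5
```

```bash
python3 -c "
from h import *
go(430,162,30,0);print(bot.state()['q'].round(3))"
```

```text
t39.9 pos [447.1 163.9  63.6] yaw -0.4 w 85.5 tilt [-0.179 -0.051] -> cm [-1.08  0.01  3.62] turn -0.4
[ 0.212  0.242  1.946 -0.013  1.14   0.221]
```

Slow upward moves leave the tilt alone and fast downward moves correct it, so I'll repeat that cycle.

>>> jog_arm:
  increments:
    - [100,0,0,-1.5,0]
    - [100,0,0,-1.5,0]
    - [100,0,0,-1.5,0]
    - [100,0,0,-1.5,0]
    - [100,0,0,-1.5,0]
    - [100,0,0,-1.5,0]
    - [100,0,0,-1.5,0]
    - [100,0,0,-1.5,0]
    - [100,0,0,-1.0,0]
    - [100,0,0,0,0]

```text
time: 40.73
position: [467.0, 170.6, 205.0]
tcp_rot: [3.073, -0.005, -0.299]
ft_force: [0.9, 0.4, 0.2]
gripper_width: 85.3
```

```bash
python3 -c "
from h import *
go(430,162,60,0)"
```

```text
t40.7 pos [467.  170.6 205. ] yaw -0.5 w 85.3 tilt [-0.193 -0.053] -> cm [-0.83  0.07 14.96] turn -0.5
```

>>> jog_arm:
  increments:
    - [100,0,0,4.1,0]
    - [100,0,0,4.1,0]
    - [100,0,0,4.1,0]
    - [100,0,0,0,0]

```text
time: 41.07
position: [448.6, 165.5, 88.2]
tcp_rot: [3.079, -0.004, -0.276]
ft_force: [-2.6, -1.9, -1.7]
gripper_width: 85.0
```

```bash
python3 -c "
from h import *
go(430,162,60,0)"
```

```text
t41.1 pos [448.6 165.5  88.2] yaw -0.4 w 85.0 tilt [-0.178 -0.05 ] -> cm [-1.33  0.2   3.12] turn -0.4
```

>>> jog_arm:
  increments:
    - [100,0,0,-1,0]
    - [100,0,0,-1,0]
    - [100,0,0,-1,0]
    - [100,0,0,-1,0]
    - [100,0,0,4.1,0]
    - [100,0,0,0,0]

```text
time: 41.57
position: [455.0, 167.2, 100.7]
tcp_rot: [3.083, -0.004, -0.259]
ft_force: [-3.8, 0.1, -2.0]
gripper_width: 85.4
```

```bash
python3 -c "
from h import *
go(430,162,60,0)"
```

```text
t41.6 pos [455.  167.2 100.7] yaw -0.4 w 85.4 tilt [-0.167 -0.047] -> cm [-1.79  0.32  4.45] turn -0.4
```

>>> jog_arm:
  increments:
    - [100,0,0,-1,0]
    - [100,0,0,-1,0]
    - [100,0,0,-1,0]
    - [100,0,0,-1,0]
    - [100,0,0,0,0]
    - [100,0,0,0,0]
    - [100,0,0,4.1,0]
    - [100,0,0,0,0]
    - [100,0,0,0,0]

```text
time: 42.32
position: [472.6, 171.2, 124.7]
tcp_rot: [3.095, -0.004, -0.203]
ft_force: [-0.1, -0.1, 0.8]
gripper_width: 85.8
```

```bash
python3 -c "
from h import *
go(430,162,60,0)"
```

```text
t42.3 pos [472.6 171.2 124.7] yaw -0.3 w 85.8 tilt [-0.13  -0.039] -> cm [-3.38  0.67  7.01] turn -0.3
```

>>> jog_arm:
  increments:
    - [100,-0.5,0,-0.8,0]
    - [100,-0.5,0,-0.8,0]
    - [100,0,0,0,0]
    - [100,0,0,0,0]
    - [100,0,0,4.1,0]
    - [100,0,0,0,0]
    - [100,0,0,0,0]

```text
time: 42.9
position: [464.8, 172.1, 111.3]
tcp_rot: [3.1, -0.003, -0.182]
ft_force: [1.8, 0.0, 1.0]
gripper_width: 85.4
```

```bash
python3 -c "
from h import *
go(430,162,60,0)"
```

```text
t42.9 pos [464.8 172.1 111.3] yaw -0.3 w 85.4 tilt [-0.117 -0.036] -> cm [-2.85  0.82  5.53] turn -0.3
```

>>> jog_arm:
  increments:
    - [100,-0.5,0,-0.8,0]
    - [100,-0.5,0,-0.8,0]
    - [100,0,0,0,0]
    - [100,0,0,0,0]
    - [100,0,0,4.1,0]
    - [100,0,0,0,0]
    - [100,0,0,0,0]

```text
time: 43.48
position: [460.0, 173.6, 100.1]
tcp_rot: [3.105, -0.003, -0.153]
ft_force: [1.4, -0.1, 1.2]
gripper_width: 85.5
```

```bash
python3 -c "
from h import *
go(430,162,60,0)"
```

```text
t43.5 pos [460.  173.6 100.1] yaw -0.2 w 85.5 tilt [-0.099 -0.032] -> cm [-2.59  1.03  4.32] turn -0.2
```

>>> jog_arm:
  increments:
    - [100,-0.5,0,-0.8,0]
    - [100,-0.5,0,-0.8,0]
    - [100,0,0,0,0]
    - [100,0,0,0,0]
    - [100,0,0,4.1,0]
    - [100,0,0,0,0]
    - [100,0,0,0,0]

```text
time: 44.07
position: [455.6, 175.2, 88.4]
tcp_rot: [3.111, -0.002, -0.124]
ft_force: [1.1, -0.1, 1.0]
gripper_width: 85.9
```

```bash
python3 -c "
from h import *
go(430,162,60,0)"
```

```text
t44.1 pos [455.6 175.2  88.4] yaw -0.2 w 85.9 tilt [-0.08  -0.028] -> cm [-2.32  1.24  3.07] turn -0.2
```

>>> jog_arm:
  increments:
    - [100,-0.4,0.2,-1,0]
    - [100,-0.4,0.2,-1,0]
    - [100,-0.4,0.2,-1,0]
    - [100,0,0,0,0]
    - [100,0,0,4.1,0]
    - [100,0,0,0,0]
    - [100,0,0,0,0]

```text
time: 44.65
position: [451.8, 170.6, 94.2]
tcp_rot: [3.117, -0.002, -0.09]
ft_force: [-0.0, -0.1, 0.7]
gripper_width: 85.5
```

>>> jog_arm:
  increments:
    - [100,-0.4,0.2,-1,0]
    - [100,-0.4,0.2,-1,0]
    - [100,-0.4,0.2,-1,0]
    - [100,0,0,0,0]
    - [100,0,0,4.1,0]
    - [100,0,0,0,0]
    - [100,0,0,0,0]

```text
time: 45.23
position: [448.1, 166.3, 98.0]
tcp_rot: [3.123, -0.003, -0.058]
ft_force: [0.0, 0.8, 0.8]
gripper_width: 85.5
```

>>> jog_arm:
  increments:
    - [100,-0.4,0.2,-1,0]
    - [100,-0.4,0.2,-1,0]
    - [100,-0.4,0.2,-1,0]
    - [100,0,0,0,0]
    - [100,0,0,4.1,0]
    - [100,0,0,0,0]
    - [100,0,0,0,0]

```text
time: 45.82
position: [443.9, 162.0, 100.0]
tcp_rot: [3.127, -0.003, -0.029]
ft_force: [1.0, 0.6, 1.2]
gripper_width: 85.0
```

```bash
python3 -c "
from h import *
go(430,162,150,0)"
```

```text
t45.8 pos [443.9 162.  100. ] yaw -0.1 w 85.0 tilt [-0.019 -0.014] -> cm [-1.48  0.07 -4.97] turn -0.1
```

The tool is nearly level again. Next the orange cartridge, using gentler ramps.

>>> jog_arm:
  increments:
    - [60,0,1,-1.2,0]
    - [60,0,2,-1.2,0]
    - [60,0,2,-1.2,0]
    - [60,0,2,-1.2,0]
    - [60,-0.3,3,-1.2,0]
    - [60,-0.3,3,-1.2,0]
    - [60,-0.3,3,-1.2,0]
    - [60,-0.3,3,-1.2,0]
    - [60,-0.3,3,0,0]
    - [60,-0.3,3,0,0]

```text
time: 46.65
position: [435.2, -92.7, 224.2]
tcp_rot: [3.123, 0.017, 0.01]
ft_force: [0.6, -0.2, -0.3]
gripper_width: 51.1
```

>>> jog_arm:
  increments:
    - [60,-0.2,2.5,0,-5]
    - [60,-0.2,2,0,-5]
    - [60,0,1,0,-5]
    - [60,0,0,0,-5]
    - [60,0,0,0,-5]
    - [60,0,0,0,-5]
    - [60,0,0,0,-2]
    - [60,0,0,0,0]
    - [60,0,0,0,0]

```text
time: 47.4
position: [440.9, -161.9, 248.8]
tcp_rot: [2.966, 0.892, 0.036]
ft_force: [0.3, -1.2, 0.5]
gripper_width: 51.3
```

```bash
python3 -c "
from h import *
go(402,-151.7,120,32)
s=bot.state(); p,d=bot.capture('wrist'); P=cloud(cam('wrist',s),d); fit(P,402,-152,88,108)"
```

```text
t47.4 pos [ 440.9 -161.9  248.8] yaw 33.5 w 51.3 tilt [ 0.035 -0.036] -> cm [-2.81 -3.63 12.69] turn 1.5
rect [ 401.1 -151.3] [28.9 36.5] short-axis yaw 32 circ [ 401.3 -151.7] 19.3 med [ 401.1 -150.3] ztop 96.7 994
```

>>> jog_arm:
  increments:
    - [60,-1.4,-1.8,0,1.5]
    - [60,-1.4,-1.8,0,0]
    - [60,0,0,0,0]
    - [60,0,0,2,0]
    - [60,0,0,3,0]
    - [60,0,0,3,0]
    - [60,0,0,2,0]
    - [60,0,0,1,0]
    - [60,0,0,0,0]

```text
time: 48.2
position: [408.2, -153.0, 141.8]
tcp_rot: [2.967, 0.84, 0.06]
ft_force: [0.4, 0.5, 0.1]
gripper_width: 51.2
```

```bash
python3 -c "
from h import *
go(401.5,-151.7,115,32)"
```

```text
t48.2 pos [ 408.2 -153.   141.8] yaw 31.7 w 51.2 tilt [ 0.053 -0.045] -> cm [-0.55 -0.64  2.63] turn -0.3
```

>>> jog_arm:
  increments:
    - [60,0,0,-4,0]
    - [60,0,0,0,0]
    - [60,0,0,0,0]
    - [60,0,0,1,0]
    - [60,0,0,1,0]
    - [60,0,0,1,0]
    - [60,0,0,0,0]
    - [60,0,0,-4,0]
    - [60,0,0,0,0]
    - [60,0,0,0,0]

```text
time: 49.03
position: [404.9, -149.8, 189.0]
tcp_rot: [2.974, 0.839, 0.051]
ft_force: [-1.2, -0.1, -1.3]
gripper_width: 51.3
```

```bash
python3 -c "
from h import *
go(401.5,-151.7,115,32)"
```

```text
t49.0 pos [ 404.9 -149.8  189. ] yaw 31.5 w 51.3 tilt [ 0.045 -0.04 ] -> cm [-0.52 -0.44  7.38] turn -0.5
```

>>> jog_arm:
  increments:
    - [60,0,0,1,0]
    - [60,0,0,1,0]
    - [60,0,0,1,0]
    - [60,0,0,0,0]
    - [60,0,0,-4,0]
    - [60,0,0,0,0]
    - [60,0,0,0,0]

```text
time: 49.62
position: [400.4, -147.3, 189.3]
tcp_rot: [2.984, 0.841, 0.035]
ft_force: [-1.2, -0.2, -1.0]
gripper_width: 51.6
```

```bash
python3 -c "
from h import *
go(401.5,-151.7,115,32)"
```

```text
t49.6 pos [ 400.4 -147.3  189.3] yaw 31.5 w 51.6 tilt [ 0.033 -0.033] -> cm [-0.21  0.1   7.44] turn -0.5
```

>>> jog_arm:
  increments:
    - [60,0,0,1,0]
    - [60,0,0,1,0]
    - [60,0,0,1,0]
    - [60,0,0,0,0]
    - [60,0,0,-4,0]
    - [60,0,0,0,0]
    - [60,0,0,0,0]

```text
time: 50.2
position: [396.1, -145.0, 189.9]
tcp_rot: [2.994, 0.843, 0.02]
ft_force: [-0.8, 0.9, -0.7]
gripper_width: 51.1
```

>>> jog_arm:
  increments:
    - [60,0,0.2,1,0]
    - [60,0,0.2,1,0]
    - [60,0,0.2,1,0]
    - [60,0,0,0,0]
    - [60,0,0,-4,0]
    - [60,0,0,0,0]
    - [60,0,0,0,0]

```text
time: 50.78
position: [395.7, -148.6, 191.1]
tcp_rot: [3.003, 0.845, 0.005]
ft_force: [-1.4, 0.2, -0.4]
gripper_width: 51.2
```

>>> jog_arm:
  increments:
    - [60,0,0.2,1,0]
    - [60,0,0.2,1,0]
    - [60,0,0.2,1,0]
    - [60,0,0,0,0]
    - [60,0,0,-4,0]
    - [60,0,0,0,0]
    - [60,0,0,0,0]

```text
time: 51.37
position: [395.4, -152.4, 192.1]
tcp_rot: [3.013, 0.847, -0.009]
ft_force: [-0.9, 1.5, -0.8]
gripper_width: 51.2
```

```bash
python3 -c "
from h import *
go(401.5,-151.7,115,32)"
```

```text
t51.4 pos [ 395.4 -152.4  192.1] yaw 31.4 w 51.2 tilt [-0.002 -0.013] -> cm [0.63 0.19 7.71] turn -0.6
```

Level now. Descend slowly.

>>> jog_arm:
  increments:
    - [60,0.3,0.1,1,-0.6]
    - [60,0.3,0.1,1.5,0]
    - [60,0,0,1.5,0]
    - [60,0,0,1.5,0]
    - [60,0,0,1,0]
    - [60,0,0,0.5,0]
    - [60,0,0,0,0]

```text
time: 51.95
position: [401.5, -151.0, 113.3]
tcp_rot: [3.008, 0.868, -0.01]
ft_force: [-0.7, 1.0, 0.4]
gripper_width: 51.4
```

```bash
python3 -c "
from h import *
go(401.5,-151.7,31,32)"
```

```text
t52.0 pos [ 401.5 -151.   113.3] yaw 32.2 w 51.4 tilt [-0.003 -0.012] -> cm [ 0.04 -0.01  8.23] turn 0.2
```

Perfect. Slow rows work well.

>>> jog_arm:
  increments:
    - [60,0,0,1,0]
    - [60,0,0,1.5,0]
    - [60,0,0,1.5,0]
    - [60,0,0,1.5,0]
    - [60,0,0,1.2,0]
    - [60,0,0,0.7,0]
    - [60,0,0,0.3,0]
    - [60,0,0,0,0]

```text
time: 52.62
position: [403.3, -152.8, 31.5]
tcp_rot: [3.005, 0.869, -0.005]
ft_force: [-1.4, 0.8, 0.3]
gripper_width: 50.9
```

```bash
python3 -c "
from h import *
go(401.5,-151.7,31,32)"
```

```text
t52.6 pos [ 403.3 -152.8   31.5] yaw 32.2 w 50.9 tilt [ 0.001 -0.014] -> cm [-0.09 -0.19  0.05] turn 0.2
```

>>> jog_arm:
  increments:
    - [10,0,0,0,0]
    - [10,0,0,0,0]
    - [10,0,0,0,0]
    - [10,0,0,0,0]
    - [10,0,0,0,0]
    - [10,0,0,0,0]
    - [10,0,0,0,0]
  squeeze: 40

```text
time: 53.2
position: [405.1, -153.7, 33.9]
tcp_rot: [3.001, 0.868, 0.001]
ft_force: [0.7, 0.1, -1.9]
gripper_width: 24.5
```

>>> jog_arm:
  increments:
    - [10,0,0,-0.7,0]
    - [10,0,0,-1.2,0]
    - [10,0,0,-1.5,0]
    - [10,0,0,-1.5,0]
    - [10,0,0,-1.5,0]
    - [10,0,0,-1.5,0]
    - [10,0,0,-1.5,0]
    - [10,0,0,-1,0]
    - [10,0,0,-0.5,0]
    - [10,0,0,0,0]

```text
time: 54.03
position: [402.8, -150.7, 150.5]
tcp_rot: [3.003, 0.869, -0.002]
ft_force: [-0.0, -1.0, -1.5]
gripper_width: 24.8
```

>>> jog_arm:
  increments:
    - [10,0,0,0,3]
    - [10,0,0,0,5]
    - [10,0,0,0,5]
    - [10,0,0,0,5]
    - [10,0,0,0,5]
    - [10,0,0,0,4]
    - [10,0,0,0,2]
    - [10,0,0,0,1]
    - [10,0,0,0,0]

```text
time: 54.78
position: [398.7, -148.5, 145.6]
tcp_rot: [3.131, 0.021, -0.007]
ft_force: [0.2, 0.4, -2.1]
gripper_width: 24.2
```

```bash
python3 -c "
from h import *
go(435,-50,150,2)"
```

```text
t54.8 pos [ 398.7 -148.5  145.6] yaw 0.8 w 24.2 tilt [-0.004 -0.011] -> cm [ 3.76 -9.79 -0.56] turn -1.2
```

>>> jog_arm:
  increments:
    - [10,0.3,-0.7,-0.2,0]
    - [10,0.5,-1.5,-0.2,0]
    - [10,0.5,-1.5,-0.1,0]
    - [10,0.5,-1.5,0,0]
    - [10,0.5,-1.5,0,0]
    - [10,0.5,-1.2,0,0]
    - [10,0.3,-0.7,0,0]
    - [10,0.2,-0.4,0,0]
    - [10,0,0,0,0]

```text
time: 55.53
position: [431.3, -50.8, 148.6]
tcp_rot: [3.133, 0.026, -0.011]
ft_force: [0.2, -0.1, -0.9]
gripper_width: 24.5
```

```bash
python3 - <<'E'
from h import *
go(441,-7,100,2)
s=bot.state(); p,d=bot.capture("wrist"); np.savez("w8.npz",p=p,d=d,pos=s['position'],rot=s['tcp_rot'])
cv2.imwrite("pics/w8.png",cv2.resize(p[:,:,::-1],None,fx=1.5,fy=1.5))
E
```

```text
t55.5 pos [431.3 -50.8 148.6] yaw 0.9 w 24.5 tilt [-0.007 -0.008] -> cm [ 1.08 -4.4   4.82] turn -1.1
```

View pics/w8.png

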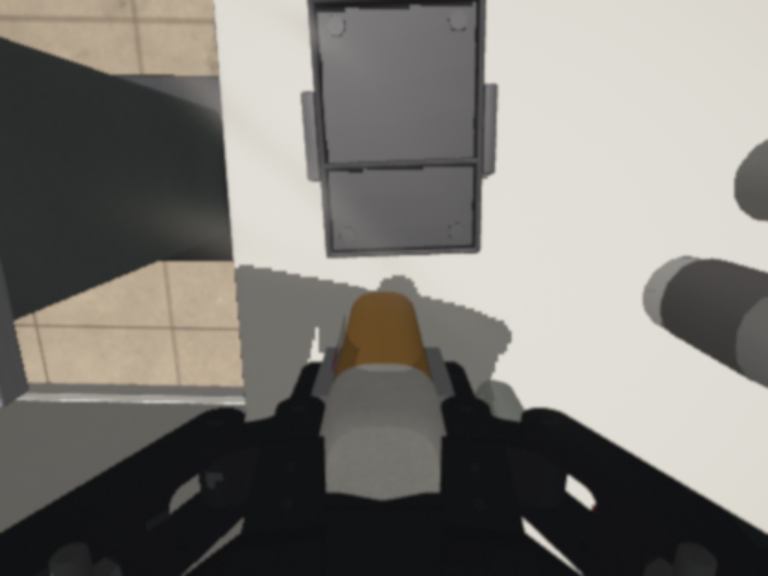

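The grey tray's rim corners are at (311,2), (486,0), (480,252) and (328,257), with the divider at row 163. The orange cartridge hangs upright.

```bash
python3 - <<'E'
from h import *
D=np.load("w8.npz"); s=dict(position=D['pos'],tcp_rot=D['rot']); c=cam("wrist",s)
q=np.array([ray(c,u/1.5,v/1.5,14) for u,v in((311,2),(486,0),(480,252),(328,257))]); o=q.mean(0); print(q,o)
yd=(q[0]+q[1]-q[2]-q[3]); yd/=np.linalg.norm(yd); print(yd,"narrow",o-44*yd,"wide",o+27*yd, "floor centre px",ray(c,402/1.5,208/1.5,4))
E
```

```text
[[390.3 104.1]
 [485.5 106.3]
 [492.8 -32.3]
 [397.1 -37.1]] [441.425  35.25 ]
[-0.05032927  0.99873268] narrow [443.63948804  -8.69423788] wide [440.06610961  62.21578233] floor centre px [443.4  -6.7]
```

>>> jog_arm:
  increments:
    - [10,0.3,-0.6,0.5,0]
    - [10,0.3,-1.3,1,0]
    - [10,0.3,-1.3,1,0]
    - [10,0,-0.8,1,0]
    - [10,0,-0.3,0.7,0]
    - [10,0,0,0,0]

```text
time: 56.08
position: [440.3, -8.9, 103.7]
tcp_rot: [3.131, 0.018, -0.008]
ft_force: [0.1, 0.1, -1.4]
gripper_width: 24.5
```

```bash
python3 -c "
from h import *
go(441,-7,39,2)"
```

```text
t56.1 pos [440.3  -8.9 103.7] yaw 0.7 w 24.5 tilt [-0.005 -0.01 ] -> cm [ 0.11 -0.26  6.47] turn -1.3
```

Narrow bay centre is about (443.5,-7.7) and wide about (440,62.5).

>>> jog_arm:
  increments:
    - [10,0,-0.1,0.7,0]
    - [10,0,0,1.2,0]
    - [10,0,0,1.2,0]
    - [10,0,0,1.2,0]
    - [10,0,0,0.8,0]
    - [10,0,0,0.5,0]
    - [10,0,0,0.2,0]
    - [10,0,0,0,0]

```text
time: 56.75
position: [441.0, -11.7, 42.6]
tcp_rot: [3.129, 0.014, -0.005]
ft_force: [0.5, -0.4, -2.4]
gripper_width: 24.4
```

```bash
python3 -c "
from h import *
go(442,-7.5,38,2);print(bot.state()['ft_force'])"
```

```text
t56.8 pos [441.  -11.7  42.6] yaw 0.5 w 24.4 tilt [-0.003 -0.013] -> cm [ 0.1  -0.42  0.45] turn -1.5
[ 0.48148658 -0.43411631 -2.39682106]
```

>>> jog_arm:
  increments:
    - [10,0,-0.4,0.3,0]
    - [10,0,0,0.3,0]
    - [10,0,0,0.1,0]
    - [10,0,0,0,0]

```text
time: 57.08
position: [442.6, -7.8, 36.4]
tcp_rot: [3.128, 0.013, 0.001]
ft_force: [-0.4, 0.6, -2.4]
gripper_width: 24.6
```

```bash
python3 -c "
from h import *
go(442,-7.5,38,2);print(bot.state()['ft_force'])"
```

```text
t57.1 pos [442.6  -7.8  36.4] yaw 0.5 w 24.6 tilt [ 0.    -0.013] -> cm [-0.06 -0.03 -0.16] turn -1.5
[-0.37947275  0.63613506 -2.4359331 ]
```

>>> jog_arm:
  increments:
    - [10,0,0,0.3,0]
    - [10,0,0,0,0]
    - [65,0,0,0,0]
    - [65,0,0,0,0]
    - [65,0,0,0,0]
    - [65,0,0,0,0]
    - [65,0,0,0,0]

```text
time: 57.67
position: [447.1, -8.5, 39.4]
tcp_rot: [3.126, 0.015, 0.009]
ft_force: [-0.5, -0.2, 0.1]
gripper_width: 55.6
```

>>> jog_arm:
  increments:
    - [65,0,0,-0.7,0]
    - [65,0,0,-1.2,0]
    - [65,0,0,-1.5,0]
    - [65,0,0,-1.5,0]
    - [65,0,0,-1.5,0]
    - [65,0,0,-1.5,0]
    - [65,0,0,-1.5,0]
    - [65,0,0,-1.5,0]
    - [65,0,0,-1,0]
    - [65,0,0,-0.5,0]

```text
time: 58.5
position: [442.6, -6.0, 168.6]
tcp_rot: [3.128, 0.015, -0.004]
ft_force: [0.4, -0.0, -0.7]
gripper_width: 55.6
```

```bash
python3 - <<'E'
from h import *
go(513,-266.5,150,0)
s=bot.state(); p,d=bot.capture("wrist"); P=cloud(cam("wrist",s),d); fit(P,443,-8,92,115)
E
```

```text
t58.5 pos [442.6  -6.  168.6] yaw 0.5 w 55.6 tilt [-0.002 -0.014] -> cm [ 6.8  26.09  2.2 ] turn 0.5
rect [445.7  -4.9] [28.3 37.6] short-axis yaw -1 circ [445.7  -4.8] 19.4 med [445.3  -2.7] ztop 100.7 1631
```

>>> jog_arm:
  increments:
    - [100,0.2,0.8,-0.3,0]
    - [100,0.5,1.6,-0.3,0]
    - [100,0.6,2.2,-0.3,0]
    - [100,0.6,2.5,-0.2,0]
    - [100,0.6,2.5,-0.2,0]
    - [100,0.6,2.5,0,0]
    - [100,0.6,2.5,0,0]
    - [100,0.6,2.5,0,0]
    - [100,0.6,2.5,0,0]
    - [100,0.6,2.2,0,0]

```text
time: 59.38
position: [496.9, -231.7, 176.6]
tcp_rot: [3.133, 0.027, -0.024]
ft_force: [0.6, 0.4, -0.4]
gripper_width: 85.8
```

>>> jog_arm:
  increments:
    - [100,0.5,1.6,0,0]
    - [100,0.4,1.2,0,0]
    - [100,0.3,0.8,0,0]
    - [100,0.2,0.4,0,0]
    - [100,0,0,0,0]

```text
time: 59.8
position: [509.9, -279.5, 171.6]
tcp_rot: [3.136, 0.018, -0.034]
ft_force: [0.5, -0.1, 0.2]
gripper_width: 85.5
```

```bash
python3 - <<'E'
from h import *
go(513,-266.5,100,0)
s=bot.state(); p,d=bot.capture("wrist"); P=cloud(cam("wrist",s),d); fit(P,513,-266,24,45)
E
```

```text
t59.8 pos [ 509.9 -279.5  171.6] yaw 0.7 w 85.5 tilt [-0.022 -0.005] -> cm [ 0.48 -1.33  7.15] turn 0.7
rect [ 513.5 -266.9] [50.7 51. ] short-axis yaw 45 circ [ 513.3 -266.9] 25.7 med [ 513.2 -265.6] ztop 28.9 2094
```

>>> jog_arm:
  increments:
    - [100,0.2,-0.5,0.7,0.7]
    - [100,0.2,-0.5,1.3,0]
    - [100,0.1,-0.3,1.5,0]
    - [100,0,0,1.5,0]
    - [100,0,0,1.5,0]
    - [100,0,0,1.2,0]
    - [100,0,0,0.7,0]
    - [100,0,0,0.3,0]
    - [100,0,0,0,0]

```text
time: 60.6
position: [511.3, -253.8, 74.9]
tcp_rot: [-3.141, -0.011, 0.041]
ft_force: [-0.9, 0.2, 0.6]
gripper_width: 85.3
```

```bash
python3 -c "
from h import *
go(513.3,-266.9,5,0)"
```

```text
t60.6 pos [ 511.3 -253.8   74.9] yaw 0.4 w 85.3 tilt [-0.026  0.   ] -> cm [0.38 1.32 6.98] turn 0.4
```

>>> jog_arm:
  increments:
    - [100,0.1,0.4,0.3,0.4]
    - [100,0.1,0.4,0.5,0]
    - [100,0.1,0.3,0.7,0]
    - [100,0,0,0.8,0]
    - [100,0,0,0.5,0]
    - [100,0,0,0,0]

```text
time: 61.1
position: [516.3, -267.9, 47.0]
tcp_rot: [3.138, -0.002, -0.032]
ft_force: [0.2, 0.5, -0.7]
gripper_width: 85.3
```

```bash
python3 -c "
from h import *
go(513.3,-266.9,5,0)"
```

```text
t61.1 pos [ 516.3 -267.9   47. ] yaw -0.1 w 85.3 tilt [-0.021 -0.003] -> cm [-0.21 -0.11  4.2 ] turn -0.1
```

>>> jog_arm:
  increments:
    - [100,-0.2,0,0.6,0]
    - [100,0,0,0.8,0]
    - [100,0,0,0.8,0]
    - [100,0,0,0.8,0]
    - [100,0,0,0.6,0]
    - [100,0,0,0.3,0]
    - [100,0,0,0,0]

```text
time: 61.68
position: [512.5, -267.8, 3.1]
tcp_rot: [3.139, -0.003, -0.034]
ft_force: [-0.4, 0.5, -0.1]
gripper_width: 85.1
```

```bash
python3 -c "
from h import *
go(513.3,-266.9,3,0);print(bot.state()['ft_force'])"
```

```text
t61.7 pos [ 512.5 -267.8    3.1] yaw -0.1 w 85.1 tilt [-0.022 -0.002] -> cm [ 0.08 -0.09  0.01] turn -0.1
[-0.43275318  0.48726913 -0.09281253]
```

>>> jog_arm:
  increments:
    - [30,0,0,0,0]
    - [30,0,0,0,0]
    - [30,0,0,0,0]
    - [30,0,0,0,0]
    - [30,0,0,0,0]
    - [30,0,0,0,0]
  squeeze: 30

```text
time: 62.18
position: [513.4, -268.1, 4.1]
tcp_rot: [3.138, -0.002, -0.032]
ft_force: [0.4, -1.1, -0.7]
gripper_width: 53.4
```

>>> jog_arm:
  increments:
    - [30,0,0,-0.6,0]
    - [30,0,0,-1.2,0]
    - [30,0,0,-1.5,0]
    - [30,0,0,-1.5,0]
    - [30,0,0,-1.5,0]
    - [30,0,0,-1.5,0]
    - [30,0,0,-1.5,0]
    - [30,0,0,-1.5,0]
    - [30,0,0,-1,0]
    - [30,0,0,-0.5,0]

```text
time: 63.02
position: [515.3, -267.0, 139.0]
tcp_rot: [3.138, -0.002, -0.031]
ft_force: [0.8, -0.4, -1.7]
gripper_width: 53.9
```

```bash
cat > tm.py <<'E'
from h import *
go(440,62,150,2)
s=bot.state(); p,d=bot.capture("wrist"); P=cloud(cam("wrist",s),d); z=s['position'][2]
m=(P[...,2]>z+10)&(P[...,2]<z+45)&(np.hypot(P[...,0]-s['position'][0],P[...,1]-s['position'][1])<27)&(d>0)&(p.min(-1)>85)
plane(P,m); cv2.imwrite("pics/w9.png",p[:,:,::-1])
E
python3 tm.py
```

```text
t63.0 pos [ 515.3 -267.   139. ] yaw -0.1 w 53.9 tilt [-0.02  -0.003] -> cm [ -7.6  -32.89  -1.06] turn -2.1
normal tilt [0.001 0.018] centre [ 516.  -266.7] r 25.0 z 165.0 7123
```

View pics/w9.png

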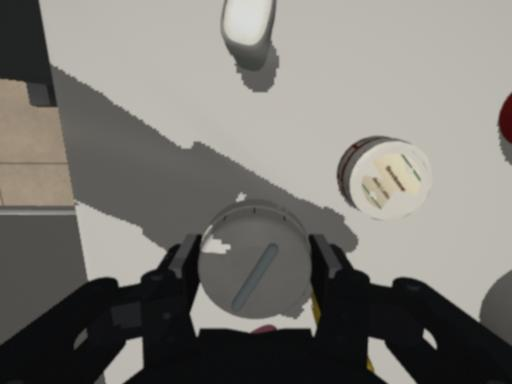

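Timer held level, its drum centred between the pads at about (255,258). Carrying it high over the teal and orange cartridges.

>>> jog_arm:
  increments:
    - [30,0,0,-0.8,0]
    - [30,-0.2,-0.4,-1.4,0]
    - [30,-0.6,-1,-1,0]
    - [30,-0.8,-1.8,-0.5,0]
    - [30,-0.8,-2.3,-0.2,0]
    - [30,-0.7,-2.5,-0.2,0]
    - [30,-0.5,-2.5,-0.2,0]
    - [30,-0.5,-2.5,-0.2,0]
    - [30,-0.5,-2.5,-0.2,0]
    - [30,-0.5,-2.5,-0.2,0]

```text
time: 63.9
position: [461.5, -83.8, 189.0]
tcp_rot: [3.139, -0.016, -0.041]
ft_force: [0.2, 0.0, -0.2]
gripper_width: 53.2
```

```bash
python3 -c "
from h import *
go(440,62,160,2)"
```

```text
t63.9 pos [461.5 -83.8 189. ] yaw -0.6 w 53.2 tilt [-0.026 -0.002] -> cm [ -2.23 -14.57   2.93] turn -2.6
```

>>> jog_arm:
  increments:
    - [30,-0.2,-2.2,0,-1]
    - [30,-0.2,-2.2,0,-1]
    - [30,-0.2,-2.2,0,-0.6]
    - [30,-0.2,-2.2,0,0]
    - [30,-0.2,-1.8,0,0]
    - [30,-0.2,-1.3,0,0]
    - [30,0,-0.7,0,0]
    - [30,0,-0.3,0,0]
    - [30,0,0,0,0]

```text
time: 64.65
position: [438.9, 56.0, 186.1]
tcp_rot: [-3.139, -0.067, 0.058]
ft_force: [-0.6, -0.9, -1.4]
gripper_width: 53.6
```

```bash
python3 tm.py
```

```text
t64.7 pos [438.9  56.  186.1] yaw 2.5 w 53.6 tilt [-0.037  0.001] -> cm [ 0.27 -0.59  3.6 ] turn 0.5
normal tilt [0.016 0.028] centre [440.3  57. ] r 25.2 z 212.0 7604
```

>>> jog_arm:
  increments:
    - [30,0.1,-0.2,0.7,0]
    - [30,0.1,-0.2,1.3,0]
    - [30,0,-0.1,1.8,0]
    - [30,0,0,2,0]
    - [30,0,0,2,0]
    - [30,0,0,2,0]
    - [30,0,0,1.8,0]
    - [30,0,0,1.3,0]
    - [30,0,0,0.7,0]
    - [30,0,0,0,0]

```text
time: 65.53
position: [440.1, 53.5, 42.7]
tcp_rot: [3.139, 0.048, -0.051]
ft_force: [0.6, 0.7, -0.2]
gripper_width: 53.2
```

```bash
python3 -c "
from h import *
go(438.5,61.5,9,2)"
```

```text
t65.5 pos [440.1  53.5  42.7] yaw 1.7 w 53.2 tilt [-0.032 -0.002] -> cm [-0.02 -0.81  3.37] turn -0.3
```

>>> jog_arm:
  increments:
    - [30,0,-0.4,0.4,0]
    - [30,0,-0.4,0.6,0]
    - [30,0,0,0.7,0]
    - [30,0,0,0.6,0]
    - [30,0,0,0.3,0]
    - [30,0,0,0,0]

```text
time: 66.03
position: [442.1, 61.6, 16.5]
tcp_rot: [3.139, 0.046, -0.042]
ft_force: [-0.3, -0.0, 0.7]
gripper_width: 52.9
```

```bash
python3 -c "
from h import *
go(438.5,61.5,9,2);print(bot.state()['ft_force'])"
```

```text
t66.0 pos [442.1  61.6  16.5] yaw 1.7 w 52.9 tilt [-0.027 -0.002] -> cm [-0.34 -0.    0.76] turn -0.3
[-0.34310023 -0.00872088  0.72144923]
```

>>> jog_arm:
  increments:
    - [30,-0.2,0,0.4,0]
    - [30,-0.1,0,0.4,0]
    - [30,0,0,0.1,0]
    - [30,0,0,0,0]

```text
time: 66.37
position: [439.3, 61.5, 7.3]
tcp_rot: [3.139, 0.046, -0.04]
ft_force: [0.2, -0.0, -0.8]
gripper_width: 53.5
```

```bash
python3 -c "
from h import *
go(438.5,61.5,8,2);print(bot.state()['ft_force'])"
```

```text
t66.4 pos [439.3  61.5   7.3] yaw 1.7 w 53.5 tilt [-0.025 -0.002] -> cm [-0.09  0.   -0.07] turn -0.3
[ 0.2260208  -0.0177639  -0.81501748]
```

>>> jog_arm:
  increments:
    - [82,0,0,0,0]
    - [82,0,0,0,0]
    - [82,0,0,0,0]
    - [82,0,0,0,0]

```text
time: 66.7
position: [440.1, 61.4, 7.9]
tcp_rot: [3.139, 0.046, -0.037]
ft_force: [0.3, -0.6, 0.7]
gripper_width: 69.6
```

>>> jog_arm:
  increments:
    - [82,0,0,-0.6,0]
    - [82,0,0,-1.2,0]
    - [82,0,0,-1.8,0]
    - [82,0,0,-2,0]
    - [82,0,0,-2,0]
    - [82,0,0,-2,0]
    - [82,0,0,-2,0]
    - [82,0,0,-2,0]
    - [82,0,0,-2,0]
    - [82,0,0,-1,0]

```text
time: 67.53
position: [441.7, 61.8, 182.9]
tcp_rot: [3.139, 0.046, -0.044]
ft_force: [0.4, -0.6, 0.5]
gripper_width: 70.0
```

>>> jog_arm:
  increments:
    - [82,0,-1,-2,0]
    - [82,0,-2,-2,0]
    - [82,0,-2,-2,0]
    - [82,0,-2,-2,0]
    - [82,0,-2,-2,0]
    - [82,0,-1,-1,0]
    - [82,0,0,0,0]
    - [82,0,0,0,0]

```text
time: 68.2
position: [441.5, 165.2, 301.1]
tcp_rot: [3.14, 0.042, -0.035]
ft_force: [0.0, 0.0, -0.4]
gripper_width: 70.0
```

```bash
python3 - <<'E'
from h import *
go(440,140,280,2)
s=bot.state(); c=cam("wrist",s); p,d=bot.capture("wrist"); P=cloud(c,d); t,td=bot.capture("top"); Q=cloud(cam("top"),td); sc,_=bot.capture("scene")
O=dict(purple=(439,246,90,110),orange=(446,-5,90,110),timer=(440,62,26,45),pads=(427,317,75,95),teal=(511,-144,88,108),potred=(620,-252,34,50))
for k,(x,y,a,b) in O.items():
    print(k); fit(P,x,y,a,b); fit(Q,x,y,a,b)
cv2.imwrite("pics/end.png",np.hstack([cv2.resize(p[:,:,::-1],(400,300)),cv2.resize(sc[140:280,80:400,::-1],(400,300))]))
E
```

```text
t68.2 pos [441.5 165.2 301.1] yaw 1.5 w 70.0 tilt [-0.023 -0.002] -> cm [-0.17  2.52  2.12] turn -0.5
purple
rect [439.  245.3] [28.  36.4] short-axis yaw 2 circ [439.3 245.5] 19.1 med [439.4 245.5] ztop 100.8 799
few 0
orange
rect [444.8  -2.9] [28.3 35.2] short-axis yaw 2 circ [446.2  -3.3] 19.0 med [445.2  -0. ] ztop 100.3 522
rect [443.3  -5.9] [27.9 33.8] short-axis yaw -1 circ [443.4  -5.8] 18.8 med [443.2  -6.2] ztop 100.5 125
timer
rect [440.3  62.7] [49.6 51.2] short-axis yaw 2 circ [440.1  62.8] 26.0 med [440.4  65.4] ztop 32.6 880
rect [438.3  61.5] [47.4 51. ] short-axis yaw -1 circ [439.2  61.5] 25.9 med [438.4  61.1] ztop 32.6 236
pads
rect [426.3 318.3] [56.4 57.4] short-axis yaw 40 circ [426.3 318.5] 29.2 med [426.8 318.1] ztop 83.1 2322
rect [405.9 321.3] [16.9 43.7] short-axis yaw -1 circ [408.8 321.3] 22.0 med [406.3 319.4] ztop 82.5 88
teal
few 0
rect [ 509.4 -144.3] [28.2 37. ] short-axis yaw -16 circ [ 509.5 -144. ] 18.8 med [ 510.1 -144.8] ztop 95.8 118
potred
few 0
rect [ 623.3 -252.2] [63.7 66.7] short-axis yaw 44 circ [ 624.3 -251.9] 34.2 med [ 622.7 -251.8] ztop 42.2 396
```

View pics/end.png

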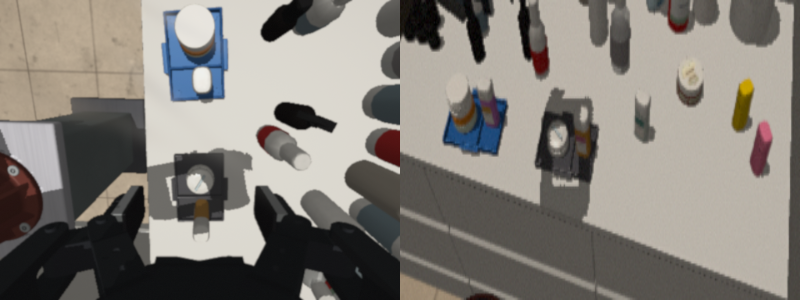

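Everything is in place: both kits stand in their trays and the stock left behind is untouched. Handing in.

```bash
python3 -c "
from station import bot
print(bot.finish_job())"
```

```text
the job is handed in; nothing more can be done
None
```

Both kits are made up and handed in at about 68 s of the 144 s allowed; the system reported no verdict.

**Blue tray**
- The purple cartridge stands upright in the narrow bay, about 9 mm off centre in x and 2 mm in y.
- The orange-lidded pot is in the wide bay, about 4 mm off centre.
- The pads lie flat on the lid (top at z = 83 mm) and centred to within 2 mm. The pot was last measured just before they were set on it.

**Grey tray**
- The orange cartridge is upright in the narrow bay, about 2–5 mm off centre. The two cameras disagree by about 3 mm in y.
- The timer is flat in the wide bay, about 1 mm off centre.

**Stock left in place:** the grey-green cartridge and the red-banded pot read within about 2–5 mm of their first fixes, which is about camera error.

**Checks that disagreed or failed**
- The last top-camera check found no purple cartridge and only part of the pads. I assume the arm blocked that view, so those two rest on the wrist camera and the scene picture.
- The cartridge tops read about 1.5 mm low, the same as before they were moved.
- The tool's tilt drifted during fast moves. The pads touched down about 5° off level with some 8 N of contact force, and settled flat on release. I re-levelled the tool afterwards and moved more slowly for the grey tray.

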